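# Strip the filtration manifold and load the steriliser tray

### The job

The water filtrations are finished. Pull the steriliser's tray out to its stop, twist every steel funnel still locked on the manifold anticlockwise until its bayonet lets go, lift it out and stand it upright in the tray; put one of the white covers on each of the three filter heads so that it sits seated and level, and push the loaded tray fully home. Leave the specimen cups alone.

Things in the scene. Friction and masses are not known exactly. Their poses are not given: they have to be found in the camera images.
- manifold: fixed stainless vacuum manifold on two feet: a tube 380 mm long along its y, carrying three filter heads 120 mm apart. Origin on the worktop below the middle head; z up, x away from the robot.
- head_1 (a point): filter head 1 (+y end): centre of its flat seat, 90 mm above the worktop, 84 mm across; axes those of the manifold. Round the seat rise two jaws (on the head's +x and -x) and two stop blocks (on +y and -y), all 12 mm high, inner radius 30 mm, outer 42 mm. The jaws hold a funnel's lugs down with 2 mm of play.
- head_2 (a point): filter head 2 (middle), the same. Bayonet: a funnel is locked while its x axis is within 0.6 rad of the head's x axis; turned anticlockwise seen from above (positive yaw) to 0.7 to 1.05 rad from it, it lifts straight out; its lugs meet the stop blocks at about 1.1 rad, and clockwise they stop at about -0.15 rad.
- head_3 (a point): filter head 3 (the -y end), the same
- funnel_1: open stainless cup 56 mm across, 70 mm high, 0.2 kg, at the start locked on head 1 (may be absent). Origin at the centre of its underside, z up to its mouth. At its foot two bayonet lugs (14 mm wide, 5 mm high, out to radius 35 mm) stick out along its +x and -x; a dark engraved line with graduations marks -x. It turns with light friction and has 2 mm of play sideways.
- funnel_2: the same, on head 2 (may be absent)
- funnel_3: the same, on head 3 (may be absent)
- cover_1: white plastic head cover, 39 mm high, 0.1 kg: a disc 82 mm across (8 to 13 mm above its origin), a round knob 24 mm across on top (13 to 39 mm), a spigot 54 mm across below (0 to 8 mm). Origin at the centre of the spigot's underside, z up. On a head the spigot goes between jaws and blocks (3 mm play) and the disc rests on them; the origin is then 4 mm above the seat.
- cover_2: a second cover, the same; the covers lie knob up on the mat
- cover_3: a third cover, the same
- mat: flat grey mat fixed on the worktop, 130 x 350 mm, 3 mm thick, long along its y; origin at the centre of its underside
- tray (a joint): travel of the tray of the white steriliser cabinet (244 mm deep, 300 mm wide, 115 mm high, fixed on the worktop), m: 0 fully home, grows as it is pulled out towards the cabinet's -x, 0.200 at its stop. About 2 N moves it; it stays where it is left.
- tray_handle (a point): middle of the tray's bar handle: a level round bar 10 mm thick, 120 mm long along the cabinet's y, 85 mm above the worktop, 45 mm in front of the tray's front panel (which is 114 mm high). Its axes are the cabinet's: x points into the cabinet, z up; the tray slides out along -x. It moves with the tray.
- tray_floor (a point): point on the tray's flat floor, 14 mm above the worktop, in the middle of the part that stands free when the tray is right out: the free floor reaches 100 mm either way along the cabinet's x and 130 mm along its y. The tray's side walls end 42 mm above the worktop. The opening into the cabinet is 107 mm high above the worktop.
- specimen_a: yellow specimen cup with a blue lid, 64 mm across, 84 mm high, standing behind the manifold; not to be moved
- specimen_b: a second such cup; not to be moved
There are look-alikes about, which are no part of the job. Leave any green look-alike of the cover_2 alone.

How it is judged (in metres and radians):
On the way, in this order (a step that is already met when the one before it is completed fails the run):
1. the tray is pulled out to its stop (value of joint tray above 0.193 m), for 0.2 s.
2. every funnel stands upright in the pulled-out tray (x of funnel_1 in the frame of tray_floor between -0.1 and 0.1 m and y of funnel_1 in the frame of tray_floor between -0.13 and 0.13 m and z of each of funnel_1, funnel_2, funnel_3 in the frame of tray_floor below 0.006 m and angle between each of funnel_1, funnel_2, funnel_3's own z axis and vertical below 0.1 rad and linear speed of each of funnel_1, funnel_2, funnel_3 below 0.02 m/s and x of funnel_2 in the frame of tray_floor between -0.1 and 0.1 m and y of funnel_2 in the frame of tray_floor between -0.13 and 0.13 m and x of funnel_3 in the frame of tray_floor between -0.1 and 0.1 m and y of funnel_3 in the frame of tray_floor between -0.13 and 0.13 m and value of joint tray above 0.15 m), for 0.2 s.
At the end, for the whole second after the job is handed in: every funnel stands in the tray (upright within 0.1 rad, on its floor), each of the three heads wears a cover, seated (centred within 6 mm, disc down on the jaws within 3 mm, level within 0.05 rad) and at rest, and the tray is home within 6 mm (x of funnel_1 in the frame of tray_floor between -0.1 and 0.1 m and y of funnel_1 in the frame of tray_floor between -0.13 and 0.13 m and z of each of funnel_1, funnel_2, funnel_3 in the frame of tray_floor below 0.006 m and angle between each of funnel_1, funnel_2, funnel_3's own z axis and vertical below 0.1 rad and x of funnel_2 in the frame of tray_floor between -0.1 and 0.1 m and y of funnel_2 in the frame of tray_floor between -0.13 and 0.13 m and x of funnel_3 in the frame of tray_floor between -0.1 and 0.1 m and y of funnel_3 in the frame of tray_floor between -0.13 and 0.13 m and ((horizontal distance between cover_1 and head_1 below 0.006 m and z of cover_1 in the frame of head_1 between 0.001 and 0.007 m and angle between cover_1's own z axis and vertical below 0.05 rad and linear speed of cover_1 below 0.02 m/s) or (horizontal distance between cover_2 and head_1 below 0.006 m and z of cover_2 in the frame of head_1 between 0.001 and 0.007 m and angle between cover_2's own z axis and vertical below 0.05 rad and linear speed of cover_2 below 0.02 m/s) or (horizontal distance between cover_3 and head_1 below 0.006 m and z of cover_3 in the frame of head_1 between 0.001 and 0.007 m and angle between cover_3's own z axis and vertical below 0.05 rad and linear speed of cover_3 below 0.02 m/s)) and ((horizontal distance between cover_1 and head_2 below 0.006 m and z of cover_1 in the frame of head_2 between 0.001 and 0.007 m and angle between cover_1's own z axis and vertical below 0.05 rad and linear speed of cover_1 below 0.02 m/s) or (horizontal distance between cover_2 and head_2 below 0.006 m and z of cover_2 in the frame of head_2 between 0.001 and 0.007 m and angle between cover_2's own z axis and vertical below 0.05 rad and linear speed of cover_2 below 0.02 m/s) or (horizontal distance between cover_3 and head_2 below 0.006 m and z of cover_3 in the frame of head_2 between 0.001 and 0.007 m and angle between cover_3's own z axis and vertical below 0.05 rad and linear speed of cover_3 below 0.02 m/s)) and ((horizontal distance between cover_1 and head_3 below 0.006 m and z of cover_1 in the frame of head_3 between 0.001 and 0.007 m and angle between cover_1's own z axis and vertical below 0.05 rad and linear speed of cover_1 below 0.02 m/s) or (horizontal distance between cover_2 and head_3 below 0.006 m and z of cover_2 in the frame of head_3 between 0.001 and 0.007 m and angle between cover_2's own z axis and vertical below 0.05 rad and linear speed of cover_2 below 0.02 m/s) or (horizontal distance between cover_3 and head_3 below 0.006 m and z of cover_3 in the frame of head_3 between 0.001 and 0.007 m and angle between cover_3's own z axis and vertical below 0.05 rad and linear speed of cover_3 below 0.02 m/s)) and value of joint tray below 0.006 m); the robot touches nothing.
It fails at once if a specimen cup is moved more than 30 mm or tipped (distance of any of specimen_a, specimen_b from where it was at the start of the episode above 0.03 m or angle between any of specimen_a, specimen_b's own z axis and vertical above 0.3 rad).
Of funnel_1, funnel_2, funnel_3 only 2 to 3 are there at a start; the rules pass over those that are not, and their reading is None.
At some moment in a run one of cover_1, cover_2, cover_3 may be knocked a few centimetres aside while the robot is not near it.
It also fails if it takes over 210 s, if anything falls off the work surface, if the arm or the gripper's body presses on something with over 40 N, if the wrist force passes 120 N, or if a joint passes its speed limit or range.

### The arm

A 6-joint arm with a two-finger parallel gripper is mounted at the origin on a cart in front of the work surface, level with it; the furniture and walls round the work are solid. World frame = base frame: x ahead of the robot, y to its left, z up, the work surface at z = 0. Lengths are in m, angles in degrees, forces in N, time in s.
With the tool pointing down it reaches from about 0.4 to 0.825 m from the base axis. Payload 7 kg.
Tool frame: the origin (TCP) lies at the very end of the fingers, on their centre line; the grasp point (between the pads) lies 19 mm behind it; z points along the fingers, y is the line along which they close (so a half turn about z gives the same grasp; the last joint's range is limited). The gripper opens to 88 mm and grips with 3 to 60 N. Pads are 19 mm wide; open, the fingers measure 130 mm over their backs; the gripper's body (78 mm by 193 mm) begins 47 mm behind the grasp point.
Start: joints at [90.017, 20.546, 0.682, 0, -70.136, -16.507], TCP at [0.192, 0.647, 0.227] pointing down, gripper open.
Joint ranges: [-176.03, 176.03], [-82.01, 121.73], [-58.28, 71.71], [-173.87, 95.51], [-174.79, -0.11], [-173.66, 173.66]. Speed limits (degrees/s): [136.94, 136.94, 172.46, 180, 180, 180].

### API

Orientations are given as [roll, pitch, yaw] about the fixed x, y, z axes, in that order (R = Rz(yaw) Ry(pitch) Rx(roll)).
In Python, from plant import ctrl, cams, workorder gives the robot as it stands.
- The arm moves only by the tool play_rows, never from a script. Its argument "motion" is a list of rows, each an object of numbers: "x", "y", "z": the shift along the tool's x, y, z normalised to -1 to 1, where 1 is 0.025 m; "rx", "ry", "rz": the turn, a rotation vector about the tool's x, y, z normalised to -1 to 1, where 1 is 4 degrees. A call has 1 to 20 rows; each row shifts and turns the commanded pose from where the row before left it, along the tool's axes as they then stand; what a row does not reach is not made up. A row lasts 1/8 s, in which the tool goes at most 62.5 mm and 10.7 degrees, less where a joint would pass 70% of its speed; a pose out of reach is approached as far as the arm can. A call with a number of a shift or a turn outside -1 to 1 is refused whole. A call with a gripper value outside its range is refused whole. "fingers" is the opening, from -1 (shut) to 1 (fully open), set as the call begins (left out, the last holds). The fingers move at their own pace and stop on an object; the grip force is fixed at half the most. Time passes only in rows, so rows that do not move let the fingers close. It gives the time, the measured TCP pose, the force, the opening and the grip force at its end, in the units of the state.
- ctrl.get_obs(): the state, without advancing time (a new reading comes with each control period).
- cams.snapshot(name): name is "side" or "top" or "wrist"; returns the picture (420x560x3 uint8, blue, green, red); there is no depth.
- cams.get_calibration(name): a dict with "vertical_fov" (degrees; the focal length in pixels is half the picture's height over the tangent of half this angle, whatever the lens; pixels are square), "cx", "cy" (the principal point, pixels), "position" and "rotation" of the camera in the world. Camera axes: x right, y up, looking along -z (the intrinsics and any distortion apply to the point x, -y, -z); pixel columns grow to the right and rows downward; lengths in m; the calibration is good to about 2 mm. A picture is of the moment at which its call begins: read the wrist's pose just before it. get_calibration takes no time and is no camera call; for the wrist camera it gives the pose at the moment of the call.
- workorder.close_job(): hands the job in; it is judged then, once.
The state is a dict: "clock": time; "joint_pos": joint angles; "qvel": joint speeds; "tau": joint torques, N m; "tool_pos": TCP position; "orientation": TCP orientation; "force": force on the tool from outside, world axes, zero at the start; "moment": the same for the moment, N m; "opening": finger opening in m; "gripper_force": force on a finger pad.
Only numpy, scipy, OpenCV 4.12 (cv2) and the standard library are available. Lean on these libraries where they do the work, as an engineer would, in place of code of your own. Each camera call takes 0.05 s, during which the arm holds its last target. There are 200 camera calls.

## Working session

There is one attempt and no reset: what is moved stays moved. The work goes in short steps, Python scripts to look and compute and a tool call to move; the robot and the scene stay as the last step left them, time stands still between calls to the robot, and variables do not carry over. Pictures are saved under pics/ and viewed, at most 14 in all, crops included, and the job is handed in when it is done.

Besides the shell and the picture viewer there is one more tool, called as name(argument=value, ...) on one line, values as JSON. play_rows: Moves the arm, as the interface text tells. Its arguments: {"type":"object","properties":{"motion":{"type":"array"},"fingers":{"type":"number"}},"required":["motion"]}

```bash
mkdir -p pics; ls; python3 - <<'E'
from plant import ctrl,cams
import cv2,numpy as np
print(ctrl.get_obs())
for n in ("side","top","wrist"):
    c=cams.get_calibration(n);print(n,c)
    cv2.imwrite(f"pics/{n}0.png",cams.snapshot(n))
E
```

```text
pics
{'clock': 0.0, 'joint_pos': array([ 9.00176428e+01,  2.05918271e+01,  6.33094448e-01, -2.01925134e-02,
       -7.01370888e+01, -1.65076143e+01]), 'qvel': array([ 0.03320667, -0.0748597 , -0.00812653, -0.02810689,  0.07409426,
        0.02507789]), 'tau': array([-1.24635430e-03, -5.82716024e+01,  2.93052703e+01,  6.99711710e+00,
        6.86164465e-03, -1.74298307e-04]), 'tool_pos': array([0.19147554, 0.64674689, 0.22561289]), 'orientation': array([ 1.79902734e+02, -9.02985442e-03, -1.64968405e+01]), 'force': array([-0.55817797,  1.0364956 , -0.1460996 ]), 'moment': array([ 0.00173001,  0.02558447, -0.00789634]), 'gripper_force': 0.0, 'opening': 0.08724408011872889}
side {'vertical_fov': 53.27413930620116, 'cx': 272.4216138628607, 'cy': 212.17796124743535, 'position': array([ 0.55933043, -1.30615064,  0.69128415]), 'rotation': array([63.65372222,  1.48649844, -2.1095247 ])}
top {'vertical_fov': 48.15700557581239, 'cx': 276.43046979911185, 'cy': 215.8100003514672, 'position': array([ 0.41574376, -0.03901856,  1.35075337]), 'rotation': array([  6.5004824 ,   0.14747194, -90.40799336])}
wrist {'vertical_fov': 67.09071343515947, 'cx': 279.3309046874668, 'cy': 207.95461940629448, 'position': array([0.25811151, 0.6277016 , 0.3834173 ]), 'rotation': array([ -14.90173081,   -0.10723994, -106.48022043])}
```

View pics/top0.png

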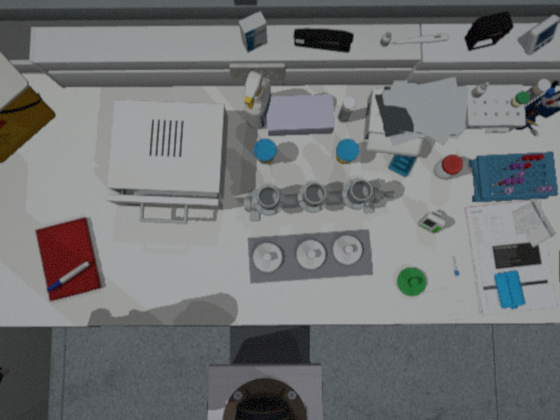

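View pics/side0.png

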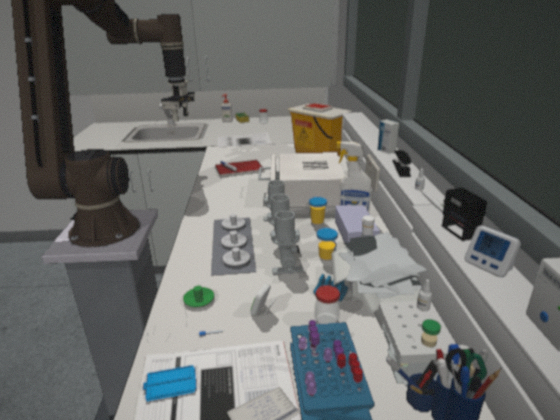

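```bash
cat > h.py <<'E'
import numpy as np,cv2
from scipy.spatial.transform import Rotation as Ro
from plant import ctrl,cams
def cam(n):
    c=cams.get_calibration(n); f=210/np.tan(np.radians(c['vertical_fov']/2))
    return f,c['cx'],c['cy'],np.array(c['position']),Ro.from_euler('xyz',c['rotation'],degrees=True).as_matrix()
def ray(C,u,v,z):
    f,cx,cy,p,R=C; d=R@np.array([(u-cx)/f,-(v-cy)/f,-1]); return p+d*(z-p[2])/d[2]
def proj(C,P):
    f,cx,cy,p,R=C; q=R.T@(np.asarray(P,float)-p); return np.array([cx-f*q[0]/q[2],cy+f*q[1]/q[2]])
def crop(im,x0,y0,x1,y1,k,name):
    cv2.imwrite(f"pics/{name}.png",cv2.resize(im[y0:y1,x0:x1],None,fx=k,fy=k,interpolation=cv2.INTER_CUBIC))
E
python3 - <<'E'
from h import *
im=cv2.imread('pics/top0.png')
a=cv2.resize(im[170:300,235:435],None,fx=4,fy=4,interpolation=cv2.INTER_CUBIC)
cv2.imwrite('pics/c1.png',cv2.convertScaleAbs(a,alpha=1.3))
a=cv2.resize(im[90:235,95:235],None,fx=4,fy=4,interpolation=cv2.INTER_CUBIC)
cv2.imwrite('pics/c2.png',a)
E
```

```text
(no output)
```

View pics/c1.png

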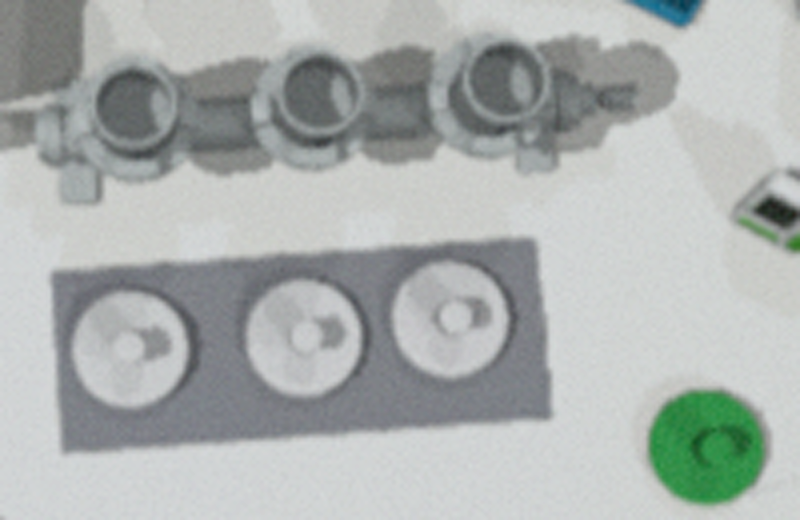

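View pics/c2.png

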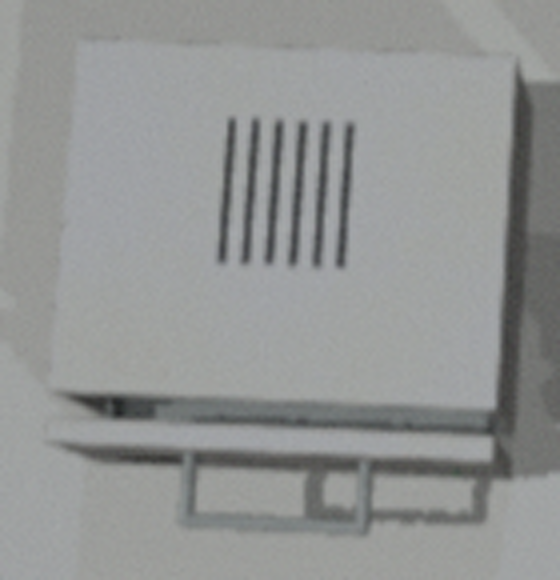

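```bash
python3 - <<'E'
from h import *
C=cam('top')
for n,(u,v),z,o in [("F1",(134,103),.16,0),("F2",(320,94),.16,0),("F3",(506,82),.16,0),("seat1",(134,118),.102,0),("seat2",(309,110),.102,0),("seat3",(489,96),.102,0),
 ("K1",(130,348),.042,0),("K2",(307,335),.042,0),("K3",(455,317),.042,0),("D1",(131,349),.016,0),("D2",(305,338),.016,0),("D3",(451,320),.016,0),
 ("matTL",(54,271),.003,0),("matTR",(535,239),.003,0),("matBL",(64,452),.003,0),("matBR",(551,417),.003,0),
 ("HL",(184,522),.085,1),("HR",(365,527),.085,1),("cabTL",(80,43),.115,1),("cabTR",(519,57),.115,1),("cabBL",(53,392),.115,1),("cabBR",(497,408),.115,1),("panL",(47,428),.114,1),("panR",(494,435),.114,1)]:
    b=(95,90) if o else (235,170)
    print(n,np.round(ray(C,u/4+b[0],v/4+b[1],z)[:2],4))
E
```

```text
F1 [ 0.6033 -0.017 ]
F2 [ 0.6083 -0.1362]
F3 [ 0.6152 -0.2556]
seat1 [ 0.6023 -0.0158]
seat2 [ 0.6068 -0.1334]
seat3 [ 0.6154 -0.2544]
K1 [ 0.45   -0.0111]
K2 [ 0.4581 -0.134 ]
K3 [ 0.4699 -0.237 ]
D1 [ 0.45   -0.0113]
D2 [ 0.4569 -0.1345]
D3 [ 0.4688 -0.2381]
matTL [0.5065 0.044 ]
matTR [ 0.527  -0.3018]
matBL [0.3778 0.037 ]
matBR [ 0.4    -0.3094]
HL [0.5499 0.3303]
HR [0.5456 0.2076]
cabTL [0.8754 0.4008]
cabTR [0.8631 0.1016]
cabBL [0.6345 0.4112]
cabBR [0.6215 0.115 ]
panL [0.6105 0.4147]
panR [0.6035 0.117 ]
```

play_rows(motion=[{"x":0.9,"y":0.52},{"x":0.9,"y":0.52},{"x":0.9,"y":0.52},{"x":0.9,"y":0.52},{"x":0.9,"y":0.52},{"x":0.9,"y":0.52},{"x":0.9,"y":0.52},{"x":0.9,"y":0.52},{"x":0.9,"y":0.52},{"x":0.9,"y":0.52},{"x":0.9,"y":0.52},{"x":0.9,"y":0.52},{"x":0.9,"y":0.52},{"x":0.9,"y":0.52},{"x":0.9,"y":0.52},{"x":0.9,"y":0.52},{"x":0.9,"y":0.52},{"x":0.9,"y":0.52},{"x":0.9,"y":0.52},{"x":0.9,"y":0.52}])

```text
$.motion[0]: bad value
```

play_rows(motion=[{"rz":1},{"rz":1},{"rz":1},{"rz":1},{"rz":1},{"rz":1},{"rz":1},{"rz":1},{"rz":1},{"rz":1},{"rz":1},{"rz":1},{"rz":1},{"rz":1},{"rz":1},{"rz":1},{"rz":1},{"rz":1},{"rz":1}], fingers=-0.3)

```text
$.motion[0]: bad value
```

play_rows(motion=[{"x":0.9,"y":0.52,"z":0,"rx":0,"ry":0,"rz":0}])

```text
clock: 0.28
tool_pos: [0.209, 0.6285, 0.2256]
orientation: [179.9, -0.0, -16.4]
force: [0.1, -0.4, 0.4]
opening: 0.0876
gripper_force: 0.0
```

play_rows(motion=[{"x":0.9,"y":0.52,"z":0,"rx":0,"ry":0,"rz":0},{"x":0.9,"y":0.52,"z":0,"rx":0,"ry":0,"rz":0},{"x":0.9,"y":0.52,"z":0,"rx":0,"ry":0,"rz":0},{"x":0.9,"y":0.52,"z":0,"rx":0,"ry":0,"rz":0},{"x":0.9,"y":0.52,"z":0,"rx":0,"ry":0,"rz":0},{"x":0.9,"y":0.52,"z":0,"rx":0,"ry":0,"rz":0},{"x":0.9,"y":0.52,"z":0,"rx":0,"ry":0,"rz":0},{"x":0.9,"y":0.52,"z":0,"rx":0,"ry":0,"rz":0},{"x":0.9,"y":0.52,"z":0,"rx":0,"ry":0,"rz":0},{"x":0.9,"y":0.52,"z":0,"rx":0,"ry":0,"rz":0},{"x":0.9,"y":0.52,"z":0,"rx":0,"ry":0,"rz":0},{"x":0.9,"y":0.52,"z":0,"rx":0,"ry":0,"rz":0},{"x":0.9,"y":0.52,"z":0,"rx":0,"ry":0,"rz":0},{"x":0.9,"y":0.52,"z":0,"rx":0,"ry":0,"rz":0},{"x":0.9,"y":0.52,"z":0,"rx":0,"ry":0,"rz":0},{"x":0.9,"y":0.52,"z":0,"rx":0,"ry":0,"rz":0},{"x":0.9,"y":0.52,"z":0,"rx":0,"ry":0,"rz":0},{"x":0.9,"y":0.52,"z":0,"rx":0,"ry":0,"rz":0},{"x":0.9,"y":0.52,"z":0,"rx":0,"ry":0,"rz":0}])

```text
clock: 2.65
tool_pos: [0.5501, 0.2687, 0.2265]
orientation: [180.0, 0.0, -16.5]
force: [-0.2, -0.1, 0.3]
opening: 0.0873
gripper_force: 0.0
```

play_rows(motion=[{"x":0,"y":0,"z":0,"rx":0,"ry":0,"rz":1},{"x":0,"y":0,"z":0,"rx":0,"ry":0,"rz":1},{"x":0,"y":0,"z":0,"rx":0,"ry":0,"rz":1},{"x":0,"y":0,"z":0,"rx":0,"ry":0,"rz":1},{"x":0,"y":0,"z":0,"rx":0,"ry":0,"rz":1},{"x":0,"y":0,"z":0,"rx":0,"ry":0,"rz":1},{"x":0,"y":0,"z":0,"rx":0,"ry":0,"rz":1},{"x":0,"y":0,"z":0,"rx":0,"ry":0,"rz":1},{"x":0,"y":0,"z":0,"rx":0,"ry":0,"rz":1},{"x":0,"y":0,"z":0,"rx":0,"ry":0,"rz":1},{"x":0,"y":0,"z":0,"rx":0,"ry":0,"rz":1},{"x":0,"y":0,"z":0,"rx":0,"ry":0,"rz":1},{"x":0,"y":0,"z":0,"rx":0,"ry":0,"rz":1},{"x":0,"y":0,"z":0,"rx":0,"ry":0,"rz":1},{"x":0,"y":0,"z":0,"rx":0,"ry":0,"rz":1},{"x":0,"y":0,"z":0,"rx":0,"ry":0,"rz":1},{"x":0,"y":0,"z":0,"rx":0,"ry":0,"rz":1},{"x":0,"y":0,"z":0,"rx":0,"ry":0,"rz":1},{"x":0,"y":0,"z":0,"rx":0,"ry":0,"rz":1}], fingers=-0.3)

```text
clock: 5.03
tool_pos: [0.5495, 0.2693, 0.2265]
orientation: [180.0, -0.0, -92.6]
force: [-0.1, -0.1, 0.6]
opening: 0.0308
gripper_force: 0.0
```

```bash
python3 - <<'E'
from h import *
im=cams.snapshot('wrist'); cv2.imwrite('pics/w1.png',im)
C=cam('wrist')
np.save('w1.npy',np.array(C,dtype=object),allow_pickle=True)
c=np.radians(-2.4)
for y in(-.06,0,.06):print(proj(C,[.5477-y*np.sin(c),.269+y*np.cos(c),.085]))
E
```

```text
[281.13975728 133.17134901]
[281.48094823 196.8044438 ]
[281.78942902 254.33700071]
```

View pics/w1.png

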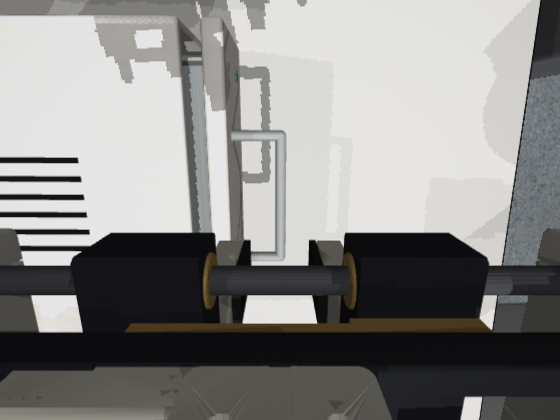

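play_rows(motion=[{"x":0,"y":0,"z":0.92,"rx":0,"ry":0,"rz":0},{"x":0,"y":0,"z":0.92,"rx":0,"ry":0,"rz":0},{"x":0,"y":0,"z":0.92,"rx":0,"ry":0,"rz":0},{"x":0,"y":0,"z":0.92,"rx":0,"ry":0,"rz":0},{"x":0,"y":0,"z":0.92,"rx":0,"ry":0,"rz":0},{"x":0,"y":0,"z":0.92,"rx":0,"ry":0,"rz":0},{"x":0,"y":0,"z":0.9,"rx":0,"ry":0,"rz":0}])

```text
clock: 5.95
tool_pos: [0.5495, 0.2695, 0.0653]
orientation: [-180.0, -0.0, -92.4]
force: [-0.4, -0.7, -0.3]
opening: 0.0307
gripper_force: 0.0
```

play_rows(motion=[{"x":0,"y":0,"z":0,"rx":0,"ry":0,"rz":0},{"x":0,"y":0,"z":0,"rx":0,"ry":0,"rz":0},{"x":0,"y":0,"z":0,"rx":0,"ry":0,"rz":0},{"x":0,"y":0,"z":0,"rx":0,"ry":0,"rz":0},{"x":0,"y":0,"z":0,"rx":0,"ry":0,"rz":0}], fingers=-1)

```text
clock: 6.58
tool_pos: [0.5498, 0.2704, 0.0671]
orientation: [-179.9, 0.0, -92.5]
force: [-0.3, -1.4, 6.5]
opening: 0.0092
gripper_force: 30.0
```

play_rows(motion=[{"x":0,"y":0.4,"z":0,"rx":0,"ry":0,"rz":0},{"x":0,"y":0.8,"z":0,"rx":0,"ry":0,"rz":0},{"x":0,"y":0.8,"z":0,"rx":0,"ry":0,"rz":0},{"x":0,"y":0.8,"z":0,"rx":0,"ry":0,"rz":0},{"x":0,"y":0.8,"z":0,"rx":0,"ry":0,"rz":0},{"x":0,"y":0.8,"z":0,"rx":0,"ry":0,"rz":0},{"x":0,"y":0.8,"z":0,"rx":0,"ry":0,"rz":0},{"x":0,"y":0.8,"z":0,"rx":0,"ry":0,"rz":0},{"x":0,"y":0.8,"z":0,"rx":0,"ry":0,"rz":0},{"x":0,"y":0.8,"z":0,"rx":0,"ry":0,"rz":0},{"x":0,"y":0.3,"z":0,"rx":0,"ry":0,"rz":0}])

```text
clock: 7.95
tool_pos: [0.3573, 0.2803, 0.0673]
orientation: [-179.4, 0.2, -92.2]
force: [60.7, -12.4, -27.4]
opening: 0.0249
gripper_force: 30.1
```

play_rows(motion=[{"x":0,"y":0.1,"z":0,"rx":0,"ry":0,"rz":0},{"x":0,"y":0,"z":0,"rx":0,"ry":0,"rz":0}])

```text
clock: 8.2
tool_pos: [0.3561, 0.2803, 0.0672]
orientation: [-179.4, 0.2, -92.3]
force: [59.8, -11.1, -25.5]
opening: 0.0273
gripper_force: 30.0
```

play_rows(motion=[{"x":0,"y":-0.3,"z":0,"rx":0,"ry":0,"rz":0},{"x":0,"y":-0.1,"z":0,"rx":0,"ry":0,"rz":0}], fingers=-0.3)

```text
clock: 8.45
tool_pos: [0.3594, 0.2781, 0.0659]
orientation: [180.0, -0.0, -92.5]
force: [0.1, -1.0, 0.4]
opening: 0.0304
gripper_force: 0.0
```

```bash
python3 - <<'E'
from h import *
print(ctrl.get_obs()['clock'])
im=cams.snapshot('top');cv2.imwrite('pics/top2.png',im); crop(im,95,90,235,290,3.0,'c3')
E
```

```text
8.45
```

View pics/c3.png

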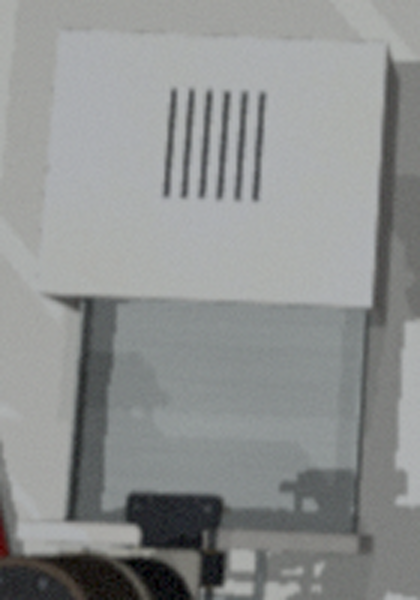

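play_rows(motion=[{"x":0,"y":0,"z":-1,"rx":0,"ry":0,"rz":0},{"x":0,"y":0,"z":-1,"rx":0,"ry":0,"rz":0},{"x":0,"y":0,"z":-1,"rx":0,"ry":0,"rz":-1},{"x":0,"y":0,"z":-1,"rx":0,"ry":0,"rz":-1},{"x":0,"y":0,"z":-1,"rx":0,"ry":0,"rz":-1},{"x":0,"y":0,"z":-1,"rx":0,"ry":0,"rz":-1},{"x":0,"y":0,"z":-0.2,"rx":0,"ry":0,"rz":-1},{"x":0,"y":0,"z":0,"rx":0,"ry":0,"rz":-1},{"x":0,"y":0,"z":0,"rx":0,"ry":0,"rz":-1},{"x":0,"y":0,"z":0,"rx":0,"ry":0,"rz":-1},{"x":0,"y":0,"z":0,"rx":0,"ry":0,"rz":-1},{"x":0,"y":0,"z":0,"rx":0,"ry":0,"rz":-1},{"x":0,"y":0,"z":0,"rx":0,"ry":0,"rz":-0.6}], fingers=0.85)

```text
clock: 10.12
tool_pos: [0.3587, 0.2785, 0.2209]
orientation: [180.0, 0.0, -49.9]
force: [-0.2, 0.2, 0.8]
opening: 0.0812
gripper_force: 0.0
```

play_rows(motion=[{"x":0.95,"y":0,"z":0,"rx":0,"ry":0,"rz":0},{"x":0.95,"y":0,"z":0,"rx":0,"ry":0,"rz":0},{"x":0.95,"y":0,"z":0,"rx":0,"ry":0,"rz":0},{"x":0.95,"y":0,"z":0,"rx":0,"ry":0,"rz":0},{"x":0.95,"y":0,"z":0,"rx":0,"ry":0,"rz":0},{"x":0.95,"y":0,"z":0,"rx":0,"ry":0,"rz":0},{"x":0.95,"y":0,"z":0,"rx":0,"ry":0,"rz":0},{"x":0.95,"y":0,"z":0,"rx":0,"ry":0,"rz":0},{"x":0.95,"y":0,"z":0,"rx":0,"ry":0,"rz":0},{"x":0.95,"y":0,"z":0,"rx":0,"ry":0,"rz":0},{"x":0.95,"y":0,"z":0,"rx":0,"ry":0,"rz":0},{"x":0.95,"y":0,"z":0,"rx":0,"ry":0,"rz":0}])

```text
clock: 11.62
tool_pos: [0.5422, 0.0598, 0.2209]
orientation: [180.0, 0.0, -50.0]
force: [-1.2, 0.3, 0.8]
opening: 0.0809
gripper_force: 0.0
```

```bash
python3 - <<'E'
from h import *
print(ctrl.get_obs()['tool_pos'],ctrl.get_obs()['orientation'])
C=cam('wrist')
im=cams.snapshot('wrist');cv2.imwrite('pics/w2.png',im)
for p in [(.6025,-.0157),(.6085,-.1355),(.6145,-.2553)]: print(proj(C,[*p,.16]),proj(C,[*p,.102]))
C=cam('top')
im=cams.snapshot('top');cv2.imwrite('pics/top3.png',im)
E
```

```text
[0.54218395 0.05983566 0.22094378] [ 1.79995832e+02  3.46541935e-02 -5.00478338e+01]
[283.39617555  79.41186763] [282.52289631  88.89622045]
[ 411.64910214 -101.39179484] [380.16604652 -47.89109306]
[ 580.77480277 -339.81556344] [ 500.65609551 -216.68439882]
```

View pics/w2.png

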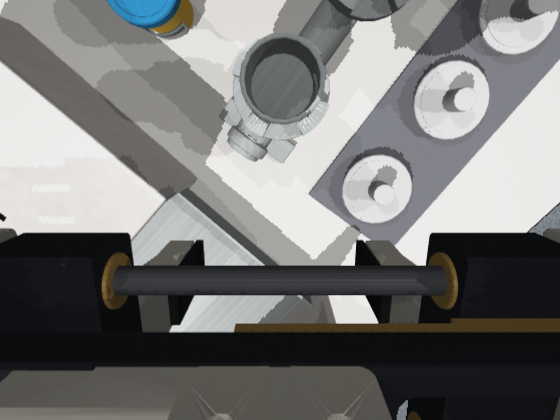

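play_rows(motion=[{"x":0.96,"y":0.03,"z":0,"rx":0,"ry":0,"rz":0},{"x":0.96,"y":0.03,"z":0,"rx":0,"ry":0,"rz":0},{"x":0.96,"y":0.03,"z":0,"rx":0,"ry":0,"rz":0},{"x":0.96,"y":0,"z":0,"rx":0,"ry":0,"rz":0},{"x":0,"y":0,"z":0.8,"rx":0,"ry":0,"rz":0},{"x":0,"y":0,"z":0.8,"rx":0,"ry":0,"rz":0},{"x":0,"y":0,"z":0.8,"rx":0,"ry":0,"rz":0},{"x":0,"y":0,"z":0.8,"rx":0,"ry":0,"rz":0},{"x":0,"y":0,"z":0.4,"rx":0,"ry":0,"rz":0}])

```text
clock: 12.85
tool_pos: [0.6012, -0.0145, 0.13]
orientation: [179.9, 0.1, -50.1]
force: [-0.3, -0.5, -0.3]
opening: 0.0808
gripper_force: 0.0
```

play_rows(motion=[{"x":0,"y":0,"z":0,"rx":0,"ry":0,"rz":0},{"x":0,"y":0,"z":0,"rx":0,"ry":0,"rz":0},{"x":0,"y":0,"z":0,"rx":0,"ry":0,"rz":0},{"x":0,"y":0,"z":0,"rx":0,"ry":0,"rz":0},{"x":0,"y":0,"z":0,"rx":0,"ry":0,"rz":0},{"x":0,"y":0,"z":0,"rx":0,"ry":0,"rz":0}], fingers=-1)

```text
clock: 13.6
tool_pos: [0.6027, -0.0151, 0.1318]
orientation: [-179.9, -0.0, -50.1]
force: [-0.9, 2.2, 4.9]
opening: 0.0546
gripper_force: 30.0
```

play_rows(motion=[{"x":0,"y":0,"z":0,"rx":0,"ry":0,"rz":-1},{"x":0,"y":0,"z":0,"rx":0,"ry":0,"rz":-1},{"x":0,"y":0,"z":0,"rx":0,"ry":0,"rz":-1},{"x":0,"y":0,"z":0,"rx":0,"ry":0,"rz":-1},{"x":0,"y":0,"z":0,"rx":0,"ry":0,"rz":-1},{"x":0,"y":0,"z":0,"rx":0,"ry":0,"rz":-1},{"x":0,"y":0,"z":0,"rx":0,"ry":0,"rz":-1},{"x":0,"y":0,"z":0,"rx":0,"ry":0,"rz":-1},{"x":0,"y":0,"z":0,"rx":0,"ry":0,"rz":-1},{"x":0,"y":0,"z":0,"rx":0,"ry":0,"rz":-1},{"x":0,"y":0,"z":0,"rx":0,"ry":0,"rz":-1},{"x":0,"y":0,"z":0,"rx":0,"ry":0,"rz":-1},{"x":0,"y":0,"z":0,"rx":0,"ry":0,"rz":-0.5},{"x":0,"y":0,"z":0,"rx":0,"ry":0,"rz":0}])

```text
clock: 15.35
tool_pos: [0.6028, -0.0154, 0.1318]
orientation: [180.0, -0.1, -0.1]
force: [1.4, 0.5, 5.9]
opening: 0.0544
gripper_force: 30.0
```

```bash
python3 - <<'E'
from h import *
o=ctrl.get_obs();print(o['moment'],o['force'],o['orientation'])
E
```

```text
[-0.08597346  0.02223979  0.06965974] [1.42127679 0.45212327 5.94469905] [ 1.79992708e+02 -8.49391723e-02 -6.38628800e-02]
```

play_rows(motion=[{"x":0,"y":0,"z":-0.16,"rx":0,"ry":0,"rz":0},{"x":0,"y":0,"z":-0.16,"rx":0,"ry":0,"rz":0}])

```text
clock: 15.6
tool_pos: [0.6016, -0.0153, 0.1387]
orientation: [180.0, 0.1, -0.1]
force: [-0.6, 0.5, -2.0]
opening: 0.0546
gripper_force: 30.0
```

play_rows(motion=[{"x":0,"y":0,"z":-0.8,"rx":0,"ry":0,"rz":0},{"x":0,"y":0,"z":-1,"rx":0,"ry":0,"rz":0},{"x":-0.19,"y":-1,"z":0,"rx":0,"ry":0,"rz":0},{"x":-0.19,"y":-1,"z":0,"rx":0,"ry":0,"rz":0},{"x":-0.19,"y":-1,"z":0,"rx":0,"ry":0,"rz":0},{"x":-0.19,"y":-1,"z":0,"rx":0,"ry":0,"rz":0},{"x":-0.19,"y":-1,"z":0,"rx":0,"ry":0,"rz":0},{"x":-0.19,"y":-1,"z":0,"rx":0,"ry":0,"rz":0},{"x":-0.19,"y":-1,"z":0,"rx":0,"ry":0,"rz":0},{"x":-0.19,"y":-1,"z":0,"rx":0,"ry":0,"rz":0},{"x":-0.19,"y":-1,"z":0,"rx":0,"ry":0,"rz":0},{"x":-0.19,"y":-1,"z":0,"rx":0,"ry":0,"rz":0},{"x":-0.19,"y":-1,"z":0,"rx":0,"ry":0,"rz":0},{"x":-0.19,"y":-1,"z":0,"rx":0,"ry":0,"rz":0},{"x":-0.19,"y":-1,"z":0,"rx":0,"ry":0,"rz":0},{"x":-0.19,"y":-1,"z":0,"rx":0,"ry":0,"rz":0},{"x":-0.19,"y":-1,"z":0,"rx":0,"ry":0,"rz":0},{"x":0,"y":0,"z":0,"rx":0,"ry":0,"rz":0}])

```text
clock: 17.85
tool_pos: [0.531, 0.3622, 0.1837]
orientation: [180.0, 0.0, 0.0]
force: [-0.1, -0.1, -1.7]
opening: 0.0543
gripper_force: 30.0
```

```bash
python3 - <<'E'
from h import *
im=cams.snapshot('side');cv2.imwrite('pics/s4.png',im)
crop(im,220,100,380,220,5,'c4')
C=cam('side')
print(proj(C,[.531,.359,.014]),proj(C,[.524,.175,.014]))
E
```

```text
[255.59590834 181.98508565] [253.8320592  199.95588904]
```

View pics/c4.png

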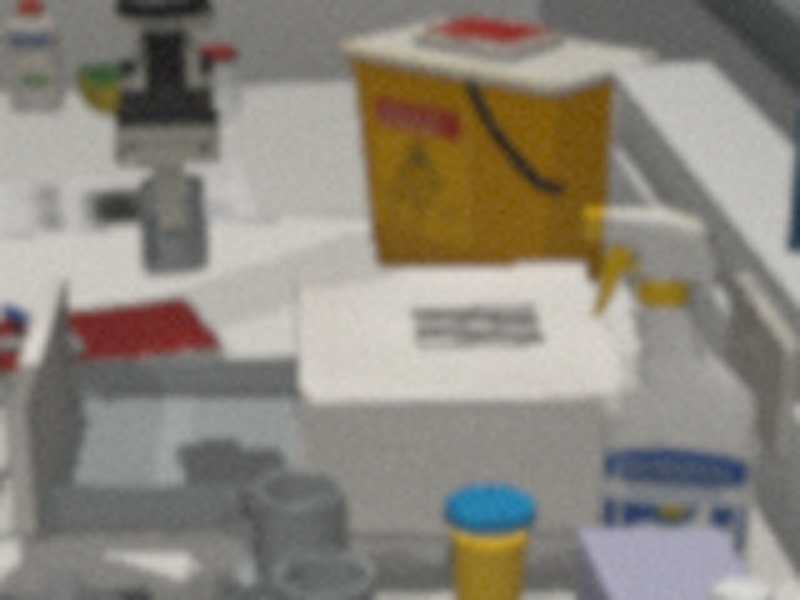

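play_rows(motion=[{"x":0,"y":0,"z":1,"rx":0,"ry":0,"rz":0},{"x":0,"y":0,"z":1,"rx":0,"ry":0,"rz":0},{"x":0,"y":0,"z":1,"rx":0,"ry":0,"rz":0},{"x":0,"y":0,"z":1,"rx":0,"ry":0,"rz":0},{"x":0,"y":0,"z":0.5,"rx":0,"ry":0,"rz":0},{"x":0,"y":0,"z":0.3,"rx":0,"ry":0,"rz":0},{"x":0,"y":0,"z":0.2,"rx":0,"ry":0,"rz":0},{"x":0,"y":0,"z":0.1,"rx":0,"ry":0,"rz":0},{"x":0,"y":0,"z":0,"rx":0,"ry":0,"rz":0}])

```text
clock: 19.02
tool_pos: [0.5317, 0.36, 0.0569]
orientation: [-180.0, -0.0, -0.1]
force: [-0.3, -0.2, -2.1]
opening: 0.0546
gripper_force: 30.0
```

play_rows(motion=[{"x":0,"y":0,"z":0.05,"rx":0,"ry":0,"rz":0},{"x":0,"y":0,"z":0,"rx":0,"ry":0,"rz":0}])

```text
clock: 19.27
tool_pos: [0.5318, 0.3601, 0.0559]
orientation: [-180.0, -0.0, -0.1]
force: [-1.0, 0.1, 0.3]
opening: 0.0544
gripper_force: 30.0
```

play_rows(motion=[{"x":0,"y":0,"z":0,"rx":0,"ry":0,"rz":0},{"x":0,"y":0,"z":0,"rx":0,"ry":0,"rz":0},{"x":0,"y":0,"z":0,"rx":0,"ry":0,"rz":0},{"x":0,"y":0,"z":-0.5,"rx":0,"ry":0,"rz":0},{"x":0,"y":0,"z":-1,"rx":0,"ry":0,"rz":0},{"x":0,"y":0,"z":-1,"rx":0,"ry":0,"rz":0},{"x":0,"y":0,"z":-1,"rx":0,"ry":0,"rz":0},{"x":0,"y":0,"z":-1,"rx":0,"ry":0,"rz":0},{"x":0,"y":0,"z":-1,"rx":0,"ry":0,"rz":0},{"x":0,"y":0,"z":-1,"rx":0,"ry":0,"rz":0},{"x":0,"y":0,"z":-0.1,"rx":0,"ry":0,"rz":0}], fingers=0.7)

```text
clock: 20.65
tool_pos: [0.5324, 0.3606, 0.2235]
orientation: [-179.8, -0.2, -0.1]
force: [-0.4, 0.0, -1.0]
opening: 0.0742
gripper_force: 0.0
```

play_rows(motion=[{"x":0.15,"y":0.99,"z":0,"rx":0,"ry":0,"rz":0},{"x":0.15,"y":0.99,"z":0,"rx":0,"ry":0,"rz":0},{"x":0.15,"y":0.99,"z":0,"rx":0,"ry":0,"rz":0},{"x":0.15,"y":0.99,"z":0,"rx":0,"ry":0,"rz":0},{"x":0.15,"y":0.99,"z":0,"rx":0,"ry":0,"rz":0},{"x":0.15,"y":0.99,"z":0,"rx":0,"ry":0,"rz":0},{"x":0.15,"y":0.99,"z":0,"rx":0,"ry":0,"rz":0},{"x":0.15,"y":0.99,"z":0,"rx":0,"ry":0,"rz":0},{"x":0.15,"y":0.99,"z":0,"rx":0,"ry":0,"rz":0},{"x":0.15,"y":0.99,"z":0,"rx":0,"ry":0,"rz":0},{"x":0.15,"y":0.99,"z":0,"rx":0,"ry":0,"rz":0},{"x":0.15,"y":0.99,"z":0,"rx":0,"ry":0,"rz":0},{"x":0.15,"y":0.99,"z":0,"rx":0,"ry":0,"rz":0},{"x":0.15,"y":0.99,"z":0,"rx":0,"ry":0,"rz":0},{"x":0.15,"y":0.99,"z":0,"rx":0,"ry":0,"rz":0},{"x":0.15,"y":0.99,"z":0,"rx":0,"ry":0,"rz":0},{"x":0.15,"y":0.99,"z":0,"rx":0,"ry":0,"rz":0},{"x":0.15,"y":0.99,"z":0,"rx":0,"ry":0,"rz":0},{"x":0.15,"y":0.99,"z":0,"rx":0,"ry":0,"rz":0},{"x":0.15,"y":0.99,"z":0,"rx":0,"ry":0,"rz":0}], fingers=0.85)

```text
clock: 23.15
tool_pos: [0.6054, -0.1371, 0.2203]
orientation: [-180.0, 0.0, -0.1]
force: [-0.6, 0.1, -0.0]
opening: 0.0811
gripper_force: 0.0
```

play_rows(motion=[{"x":0,"y":0,"z":0,"rx":0,"ry":0,"rz":1},{"x":0,"y":0,"z":0,"rx":0,"ry":0,"rz":1},{"x":0,"y":0,"z":0,"rx":0,"ry":0,"rz":1},{"x":0,"y":0,"z":0,"rx":0,"ry":0,"rz":1},{"x":0,"y":0,"z":0,"rx":0,"ry":0,"rz":1},{"x":0,"y":0,"z":0,"rx":0,"ry":0,"rz":1},{"x":0,"y":0,"z":0,"rx":0,"ry":0,"rz":1},{"x":0,"y":0,"z":0,"rx":0,"ry":0,"rz":1},{"x":0,"y":0,"z":0,"rx":0,"ry":0,"rz":1},{"x":0,"y":0,"z":0,"rx":0,"ry":0,"rz":1},{"x":0,"y":0,"z":0,"rx":0,"ry":0,"rz":1},{"x":0,"y":0,"z":0,"rx":0,"ry":0,"rz":1},{"x":0,"y":0,"z":0,"rx":0,"ry":0,"rz":0.5},{"x":0,"y":0,"z":0,"rx":0,"ry":0,"rz":0}])

```text
clock: 24.9
tool_pos: [0.6055, -0.1358, 0.2203]
orientation: [180.0, 0.0, -50.1]
force: [0.3, 0.3, 0.0]
opening: 0.0811
gripper_force: 0.0
```

play_rows(motion=[{"x":0.07,"y":-0.1,"z":0.3,"rx":0,"ry":0,"rz":0},{"x":0,"y":0,"z":0.8,"rx":0,"ry":0,"rz":0},{"x":0,"y":0,"z":0.8,"rx":0,"ry":0,"rz":0},{"x":0,"y":0,"z":0.8,"rx":0,"ry":0,"rz":0},{"x":0,"y":0,"z":0.6,"rx":0,"ry":0,"rz":0},{"x":0,"y":0,"z":0.25,"rx":0,"ry":0,"rz":0}])

```text
clock: 25.65
tool_pos: [0.6084, -0.135, 0.1303]
orientation: [179.9, 0.1, -50.1]
force: [-0.3, -1.1, 0.7]
opening: 0.0808
gripper_force: 0.0
```

play_rows(motion=[{"x":0,"y":0,"z":0,"rx":0,"ry":0,"rz":0},{"x":0,"y":0,"z":0,"rx":0,"ry":0,"rz":0},{"x":0,"y":0,"z":0,"rx":0,"ry":0,"rz":0},{"x":0,"y":0,"z":0,"rx":0,"ry":0,"rz":0},{"x":0,"y":0,"z":0,"rx":0,"ry":0,"rz":0},{"x":0,"y":0,"z":0,"rx":0,"ry":0,"rz":0}], fingers=-1)

```text
clock: 26.4
tool_pos: [0.6094, -0.1349, 0.1322]
orientation: [-179.9, -0.1, -50.1]
force: [0.1, 1.4, 5.1]
opening: 0.0545
gripper_force: 30.0
```

play_rows(motion=[{"x":0,"y":0,"z":0,"rx":0,"ry":0,"rz":-1},{"x":0,"y":0,"z":0,"rx":0,"ry":0,"rz":-1},{"x":0,"y":0,"z":0,"rx":0,"ry":0,"rz":-1},{"x":0,"y":0,"z":0,"rx":0,"ry":0,"rz":-1},{"x":0,"y":0,"z":0,"rx":0,"ry":0,"rz":-1},{"x":0,"y":0,"z":0,"rx":0,"ry":0,"rz":-1},{"x":0,"y":0,"z":0,"rx":0,"ry":0,"rz":-1},{"x":0,"y":0,"z":0,"rx":0,"ry":0,"rz":-1},{"x":0,"y":0,"z":0,"rx":0,"ry":0,"rz":-1},{"x":0,"y":0,"z":0,"rx":0,"ry":0,"rz":-1},{"x":0,"y":0,"z":0,"rx":0,"ry":0,"rz":-1},{"x":0,"y":0,"z":0,"rx":0,"ry":0,"rz":-1},{"x":0,"y":0,"z":0,"rx":0,"ry":0,"rz":-0.5},{"x":0,"y":0,"z":0,"rx":0,"ry":0,"rz":0}])

```text
clock: 28.15
tool_pos: [0.609, -0.1355, 0.1323]
orientation: [180.0, -0.0, -0.0]
force: [0.3, -0.2, 5.5]
opening: 0.0546
gripper_force: 30.0
```

play_rows(motion=[{"x":0,"y":0,"z":-0.16,"rx":0,"ry":0,"rz":0},{"x":0,"y":0,"z":-0.16,"rx":0,"ry":0,"rz":0}])

```text
clock: 28.4
tool_pos: [0.6083, -0.1349, 0.139]
orientation: [-180.0, 0.1, -0.1]
force: [0.5, 0.1, -1.9]
opening: 0.0543
gripper_force: 30.0
```

play_rows(motion=[{"x":0,"y":0,"z":-0.85,"rx":0,"ry":0,"rz":0},{"x":0,"y":0,"z":-1,"rx":0,"ry":0,"rz":0},{"x":-0.19,"y":-0.945,"z":0,"rx":0,"ry":0,"rz":0},{"x":-0.19,"y":-0.945,"z":0,"rx":0,"ry":0,"rz":0},{"x":-0.19,"y":-0.945,"z":0,"rx":0,"ry":0,"rz":0},{"x":-0.19,"y":-0.945,"z":0,"rx":0,"ry":0,"rz":0},{"x":-0.19,"y":-0.945,"z":0,"rx":0,"ry":0,"rz":0},{"x":-0.19,"y":-0.945,"z":0,"rx":0,"ry":0,"rz":0},{"x":-0.19,"y":-0.945,"z":0,"rx":0,"ry":0,"rz":0},{"x":-0.19,"y":-0.945,"z":0,"rx":0,"ry":0,"rz":0},{"x":-0.19,"y":-0.945,"z":0,"rx":0,"ry":0,"rz":0},{"x":-0.19,"y":-0.945,"z":0,"rx":0,"ry":0,"rz":0},{"x":-0.19,"y":-0.945,"z":0,"rx":0,"ry":0,"rz":0},{"x":-0.19,"y":-0.945,"z":0,"rx":0,"ry":0,"rz":0},{"x":-0.19,"y":-0.945,"z":0,"rx":0,"ry":0,"rz":0},{"x":-0.19,"y":-0.945,"z":0,"rx":0,"ry":0,"rz":0},{"x":-0.19,"y":-0.945,"z":0,"rx":0,"ry":0,"rz":0},{"x":-0.19,"y":-0.945,"z":0,"rx":0,"ry":0,"rz":0},{"x":-0.19,"y":-0.945,"z":0,"rx":0,"ry":0,"rz":0},{"x":0,"y":0,"z":0,"rx":0,"ry":0,"rz":0}])

```text
clock: 30.9
tool_pos: [0.5283, 0.2686, 0.1856]
orientation: [180.0, 0.0, 0.0]
force: [0.2, -0.3, -3.0]
opening: 0.0546
gripper_force: 30.0
```

play_rows(motion=[{"x":0,"y":0.1,"z":1,"rx":0,"ry":0,"rz":0},{"x":0,"y":0,"z":1,"rx":0,"ry":0,"rz":0},{"x":0,"y":0,"z":1,"rx":0,"ry":0,"rz":0},{"x":0,"y":0,"z":1,"rx":0,"ry":0,"rz":0},{"x":0,"y":0,"z":0.6,"rx":0,"ry":0,"rz":0},{"x":0,"y":0,"z":0.35,"rx":0,"ry":0,"rz":0},{"x":0,"y":0,"z":0.15,"rx":0,"ry":0,"rz":0},{"x":0,"y":0,"z":0.07,"rx":0,"ry":0,"rz":0},{"x":0,"y":0,"z":0,"rx":0,"ry":0,"rz":0}])

```text
clock: 32.02
tool_pos: [0.5289, 0.2645, 0.0571]
orientation: [-180.0, -0.0, -0.1]
force: [-0.4, 0.3, -2.4]
opening: 0.0542
gripper_force: 30.0
```

play_rows(motion=[{"x":0,"y":0,"z":0,"rx":0,"ry":0,"rz":0},{"x":0,"y":0,"z":0,"rx":0,"ry":0,"rz":0},{"x":0,"y":0,"z":0,"rx":0,"ry":0,"rz":0},{"x":0,"y":0,"z":-0.5,"rx":0,"ry":0,"rz":0},{"x":0,"y":0,"z":-1,"rx":0,"ry":0,"rz":0},{"x":0,"y":0,"z":-1,"rx":0,"ry":0,"rz":0},{"x":0,"y":0,"z":-1,"rx":0,"ry":0,"rz":0},{"x":0,"y":0,"z":-1,"rx":0,"ry":0,"rz":0},{"x":0,"y":0,"z":-1,"rx":0,"ry":0,"rz":0},{"x":0,"y":0,"z":-1,"rx":0,"ry":0,"rz":0},{"x":0,"y":0,"z":0,"rx":0,"ry":0,"rz":0}], fingers=0.6)

```text
clock: 33.4
tool_pos: [0.5297, 0.265, 0.2224]
orientation: [-179.8, -0.2, -0.1]
force: [-0.2, 0.4, -0.3]
opening: 0.0699
gripper_force: 0.0
```

play_rows(motion=[{"x":0.16,"y":1,"z":0,"rx":0,"ry":0,"rz":0},{"x":0.16,"y":1,"z":0,"rx":0,"ry":0,"rz":0},{"x":0.16,"y":1,"z":0,"rx":0,"ry":0,"rz":0},{"x":0.16,"y":1,"z":0,"rx":0,"ry":0,"rz":0},{"x":0.16,"y":1,"z":0,"rx":0,"ry":0,"rz":0},{"x":0.16,"y":1,"z":0,"rx":0,"ry":0,"rz":0},{"x":0.16,"y":1,"z":0,"rx":0,"ry":0,"rz":0},{"x":0.16,"y":1,"z":0,"rx":0,"ry":0,"rz":0},{"x":0.16,"y":1,"z":0,"rx":0,"ry":0,"rz":0},{"x":0.16,"y":1,"z":0,"rx":0,"ry":0,"rz":0},{"x":0.16,"y":1,"z":0,"rx":0,"ry":0,"rz":0},{"x":0.16,"y":1,"z":0,"rx":0,"ry":0,"rz":0},{"x":0.16,"y":1,"z":0,"rx":0,"ry":0,"rz":0},{"x":0.16,"y":1,"z":0,"rx":0,"ry":0,"rz":0},{"x":0.16,"y":1,"z":0,"rx":0,"ry":0,"rz":0},{"x":0.16,"y":1,"z":0,"rx":0,"ry":0,"rz":0},{"x":0.16,"y":1,"z":0,"rx":0,"ry":0,"rz":0},{"x":0.16,"y":1,"z":0,"rx":0,"ry":0,"rz":0},{"x":0.16,"y":1,"z":0,"rx":0,"ry":0,"rz":0},{"x":0.16,"y":1,"z":0,"rx":0,"ry":0,"rz":0}], fingers=0.85)

```text
clock: 35.9
tool_pos: [0.6068, -0.2374, 0.2184]
orientation: [-180.0, 0.1, -0.1]
force: [0.8, -0.0, 0.1]
opening: 0.0811
gripper_force: 0.0
```

play_rows(motion=[{"x":0.16,"y":0.8,"z":0,"rx":0,"ry":0,"rz":0},{"x":0,"y":0,"z":0,"rx":0,"ry":0,"rz":1},{"x":0,"y":0,"z":0,"rx":0,"ry":0,"rz":1},{"x":0,"y":0,"z":0,"rx":0,"ry":0,"rz":1},{"x":0,"y":0,"z":0,"rx":0,"ry":0,"rz":1},{"x":0,"y":0,"z":0,"rx":0,"ry":0,"rz":1},{"x":0,"y":0,"z":0,"rx":0,"ry":0,"rz":1},{"x":0,"y":0,"z":0,"rx":0,"ry":0,"rz":1},{"x":0,"y":0,"z":0,"rx":0,"ry":0,"rz":1},{"x":0,"y":0,"z":0,"rx":0,"ry":0,"rz":1},{"x":0,"y":0,"z":0,"rx":0,"ry":0,"rz":1},{"x":0,"y":0,"z":0,"rx":0,"ry":0,"rz":1},{"x":0,"y":0,"z":0,"rx":0,"ry":0,"rz":1},{"x":0,"y":0,"z":0,"rx":0,"ry":0,"rz":0.5},{"x":0,"y":0,"z":0,"rx":0,"ry":0,"rz":0}])

```text
clock: 37.78
tool_pos: [0.6116, -0.2561, 0.2189]
orientation: [180.0, 0.0, -50.1]
force: [0.3, -0.3, 0.4]
opening: 0.081
gripper_force: 0.0
```

play_rows(motion=[{"x":0.05,"y":-0.11,"z":0.3,"rx":0,"ry":0,"rz":0},{"x":0,"y":0,"z":0.8,"rx":0,"ry":0,"rz":0},{"x":0,"y":0,"z":0.8,"rx":0,"ry":0,"rz":0},{"x":0,"y":0,"z":0.8,"rx":0,"ry":0,"rz":0},{"x":0,"y":0,"z":0.6,"rx":0,"ry":0,"rz":0},{"x":0,"y":0,"z":0.22,"rx":0,"ry":0,"rz":0}])

```text
clock: 38.52
tool_pos: [0.6143, -0.2549, 0.1297]
orientation: [179.9, 0.1, -50.1]
force: [0.5, -0.4, -0.4]
opening: 0.0812
gripper_force: 0.0
```

play_rows(motion=[{"x":0,"y":0,"z":0,"rx":0,"ry":0,"rz":0},{"x":0,"y":0,"z":0,"rx":0,"ry":0,"rz":0},{"x":0,"y":0,"z":0,"rx":0,"ry":0,"rz":0},{"x":0,"y":0,"z":0,"rx":0,"ry":0,"rz":0},{"x":0,"y":0,"z":0,"rx":0,"ry":0,"rz":0},{"x":0,"y":0,"z":0,"rx":0,"ry":0,"rz":0}], fingers=-1)

```text
clock: 39.28
tool_pos: [0.6156, -0.2551, 0.1319]
orientation: [-179.9, -0.1, -50.1]
force: [2.4, 1.4, 5.4]
opening: 0.0543
gripper_force: 30.0
```

play_rows(motion=[{"x":0,"y":0,"z":0,"rx":0,"ry":0,"rz":-1},{"x":0,"y":0,"z":0,"rx":0,"ry":0,"rz":-1},{"x":0,"y":0,"z":0,"rx":0,"ry":0,"rz":-1},{"x":0,"y":0,"z":0,"rx":0,"ry":0,"rz":-1},{"x":0,"y":0,"z":0,"rx":0,"ry":0,"rz":-1},{"x":0,"y":0,"z":0,"rx":0,"ry":0,"rz":-1},{"x":0,"y":0,"z":0,"rx":0,"ry":0,"rz":-1},{"x":0,"y":0,"z":0,"rx":0,"ry":0,"rz":-1},{"x":0,"y":0,"z":0,"rx":0,"ry":0,"rz":-1},{"x":0,"y":0,"z":0,"rx":0,"ry":0,"rz":-1},{"x":0,"y":0,"z":0,"rx":0,"ry":0,"rz":-1},{"x":0,"y":0,"z":0,"rx":0,"ry":0,"rz":-1},{"x":0,"y":0,"z":0,"rx":0,"ry":0,"rz":-0.5},{"x":0,"y":0,"z":0,"rx":0,"ry":0,"rz":0}])

```text
clock: 41.02
tool_pos: [0.6154, -0.255, 0.1319]
orientation: [180.0, -0.1, -0.0]
force: [1.3, 2.3, 6.7]
opening: 0.0541
gripper_force: 30.0
```

play_rows(motion=[{"x":0,"y":0,"z":-0.16,"rx":0,"ry":0,"rz":0},{"x":0,"y":0,"z":-0.16,"rx":0,"ry":0,"rz":0}])

```text
clock: 41.28
tool_pos: [0.6148, -0.2548, 0.1384]
orientation: [-180.0, 0.0, -0.1]
force: [5.3, 0.8, -4.9]
opening: 0.0544
gripper_force: 30.0
```

play_rows(motion=[{"x":0,"y":0,"z":-0.25,"rx":0,"ry":0,"rz":0},{"x":0,"y":0,"z":-0.6,"rx":0,"ry":0,"rz":0}])

```text
clock: 41.52
tool_pos: [0.613, -0.2551, 0.1599]
orientation: [-180.0, 0.2, -0.1]
force: [0.2, -0.5, -3.5]
opening: 0.0547
gripper_force: 30.0
```

play_rows(motion=[{"x":0,"y":0,"z":-1,"rx":0,"ry":0,"rz":0},{"x":-0.2,"y":-0.955,"z":0,"rx":0,"ry":0,"rz":0},{"x":-0.2,"y":-0.955,"z":0,"rx":0,"ry":0,"rz":0},{"x":-0.2,"y":-0.955,"z":0,"rx":0,"ry":0,"rz":0},{"x":-0.2,"y":-0.955,"z":0,"rx":0,"ry":0,"rz":0},{"x":-0.2,"y":-0.955,"z":0,"rx":0,"ry":0,"rz":0},{"x":-0.2,"y":-0.955,"z":0,"rx":0,"ry":0,"rz":0},{"x":-0.2,"y":-0.955,"z":0,"rx":0,"ry":0,"rz":0},{"x":-0.2,"y":-0.955,"z":0,"rx":0,"ry":0,"rz":0},{"x":-0.2,"y":-0.955,"z":0,"rx":0,"ry":0,"rz":0},{"x":-0.2,"y":-0.955,"z":0,"rx":0,"ry":0,"rz":0},{"x":-0.2,"y":-0.955,"z":0,"rx":0,"ry":0,"rz":0},{"x":-0.2,"y":-0.955,"z":0,"rx":0,"ry":0,"rz":0},{"x":-0.2,"y":-0.955,"z":0,"rx":0,"ry":0,"rz":0},{"x":-0.2,"y":-0.955,"z":0,"rx":0,"ry":0,"rz":0},{"x":-0.2,"y":-0.955,"z":0,"rx":0,"ry":0,"rz":0},{"x":-0.2,"y":-0.955,"z":0,"rx":0,"ry":0,"rz":0},{"x":-0.2,"y":-0.955,"z":0,"rx":0,"ry":0,"rz":0},{"x":-0.2,"y":-0.955,"z":0,"rx":0,"ry":0,"rz":0},{"x":0,"y":0,"z":0,"rx":0,"ry":0,"rz":0}])

```text
clock: 44.02
tool_pos: [0.5241, 0.1759, 0.1854]
orientation: [180.0, 0.0, 0.0]
force: [0.4, -0.9, -1.6]
opening: 0.0544
gripper_force: 30.0
```

```bash
python3 - <<'E'
from h import *
C=cam('wrist')
im=cams.snapshot('wrist');cv2.imwrite('pics/w5.png',im)
a=cv2.resize(im,(448,336))
im=cams.snapshot('side');cv2.imwrite('pics/s5.png',im)
b=cv2.resize(im[100:220,220:330],(308,336),interpolation=cv2.INTER_CUBIC)
cv2.imwrite('pics/c5.png',np.hstack([a,b]))
E
```

```text
(no output)
```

View pics/c5.png

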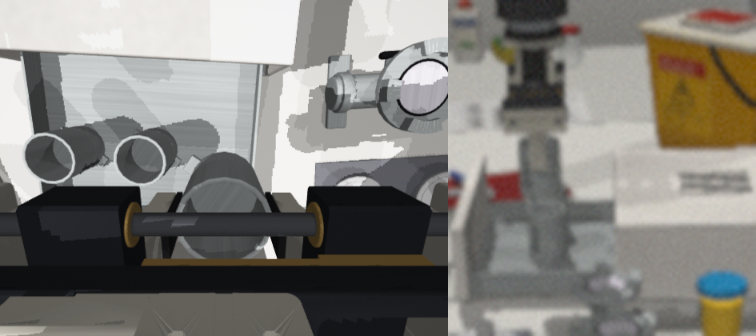

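play_rows(motion=[{"x":0,"y":0.06,"z":1,"rx":0,"ry":0,"rz":0},{"x":0,"y":0,"z":1,"rx":0,"ry":0,"rz":0},{"x":0,"y":0,"z":1,"rx":0,"ry":0,"rz":0},{"x":0,"y":0,"z":1,"rx":0,"ry":0,"rz":0},{"x":0,"y":0,"z":0.6,"rx":0,"ry":0,"rz":0},{"x":0,"y":0,"z":0.35,"rx":0,"ry":0,"rz":0},{"x":0,"y":0,"z":0.15,"rx":0,"ry":0,"rz":0},{"x":0,"y":0,"z":0.08,"rx":0,"ry":0,"rz":0},{"x":0,"y":0,"z":0,"rx":0,"ry":0,"rz":0}])

```text
clock: 45.25
tool_pos: [0.5272, 0.175, 0.0568]
orientation: [-179.8, -0.2, -0.1]
force: [0.9, 7.3, -1.4]
opening: 0.055
gripper_force: 29.6
```

play_rows(motion=[{"x":0,"y":0,"z":0,"rx":0,"ry":0,"rz":0},{"x":0,"y":0,"z":0,"rx":0,"ry":0,"rz":0},{"x":0,"y":0,"z":0,"rx":0,"ry":0,"rz":0},{"x":0,"y":0,"z":-0.5,"rx":0,"ry":0,"rz":0},{"x":0,"y":0,"z":-1,"rx":0,"ry":0,"rz":0},{"x":0,"y":0,"z":-1,"rx":0,"ry":0,"rz":0},{"x":0,"y":0,"z":-1,"rx":0,"ry":0,"rz":0},{"x":0,"y":0,"z":-1,"rx":0,"ry":0,"rz":0},{"x":0,"y":0,"z":-1,"rx":0,"ry":0,"rz":0},{"x":0,"y":0,"z":-1,"rx":0,"ry":0,"rz":0},{"x":0,"y":0,"z":0,"rx":0,"ry":0,"rz":0}], fingers=0.6)

```text
clock: 46.62
tool_pos: [0.5265, 0.1738, 0.2214]
orientation: [-179.9, -0.2, -0.1]
force: [0.7, 0.1, -0.8]
opening: 0.0704
gripper_force: 0.0
```

play_rows(motion=[{"x":-0.38,"y":0.925,"z":0,"rx":0,"ry":0,"rz":0},{"x":-0.38,"y":0.925,"z":0,"rx":0,"ry":0,"rz":0},{"x":-0.38,"y":0.925,"z":0,"rx":0,"ry":0,"rz":0},{"x":-0.38,"y":0.925,"z":0,"rx":0,"ry":0,"rz":0},{"x":-0.38,"y":0.925,"z":0,"rx":0,"ry":0,"rz":0},{"x":-0.38,"y":0.925,"z":0,"rx":0,"ry":0,"rz":0},{"x":-0.38,"y":0.925,"z":0,"rx":0,"ry":0,"rz":0},{"x":-0.38,"y":0.925,"z":0,"rx":0,"ry":0,"rz":0},{"x":0,"y":0,"z":0,"rx":0,"ry":0,"rz":0}], fingers=0.1)

```text
clock: 47.75
tool_pos: [0.4482, -0.0133, 0.2184]
orientation: [-180.0, -0.0, -0.2]
force: [0.2, 1.7, -0.4]
opening: 0.048
gripper_force: 0.0
```

```bash
python3 - <<'E'
from h import *
print(ctrl.get_obs()['tool_pos'])
C=cam('wrist')
im=cams.snapshot('wrist');cv2.imwrite('pics/w6.png',im)
for p in [(.45,-.011,.042),(.6025,-.0157,.102),(.6085,-.1355,.102)]: print(proj(C,p))
a=cv2.resize(im,(448,336))
im=cams.snapshot('top');cv2.imwrite('pics/t6.png',im)
b=cv2.resize(im[165:277,115:231],(348,336),interpolation=cv2.INTER_CUBIC)
cv2.imwrite('pics/c6.png',np.hstack([a,b]))
im=cams.snapshot('side');cv2.imwrite('pics/s6.png',im)
E
```

```text
[ 0.4482049  -0.0133092   0.21844043]
[277.29167259 188.76977278]
[282.01775778   9.18512728]
[ 4.39120818e+02 -2.14298066e-01]
```

View pics/c6.png

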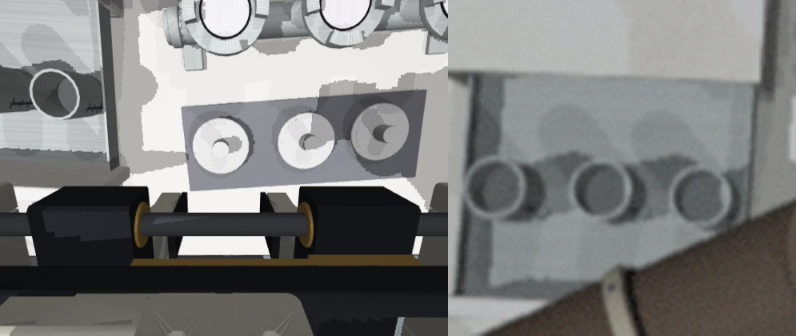

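```bash
python3 - <<'E'
from h import *
C=cam('top')
for u,v in [(47,187),(154,190),(254,197)]: print(ray(C,u/3+115,v/3+165,.084))
print(proj(C,[.527,.174,.014]))
im=cv2.imread('pics/t6.png'); 
a=cv2.resize(im[212:252,180:226],None,fx=8,fy=8,interpolation=cv2.INTER_CUBIC)
s=cv2.imread('pics/s6.png');b=cv2.resize(s[140:220,225:289],(256,320),interpolation=cv2.INTER_CUBIC)
cv2.imwrite('pics/c7.png',np.hstack([a,b]))
C=cam('wrist')
for u,v in [(220,149),(312,142),(385,132)]: print(ray(C,u*1.25,v*1.25,.042))
w=cv2.imread('pics/w6.png')
E
```

```text
[0.53162671 0.35810709 0.084     ]
[0.52819957 0.2614249  0.084     ]
[0.52120398 0.17110106 0.084     ]
[202.71833838 230.65540591]
[ 0.4538527  -0.00696555  0.042     ]
[ 0.46310494 -0.12944589  0.042     ]
[ 0.47623251 -0.2244646   0.042     ]
```

View pics/c7.png

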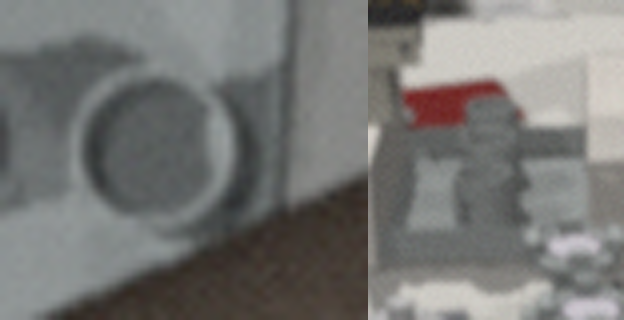

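```bash
python3 - <<'E'
from h import *
C=cam('top')
t=cv2.imread('pics/t6.png');w=cv2.imread('pics/w6.png')
print('wall R top',ray(C,287/8+180,150/8+212,.042),ray(C,287/8+180,150/8+212,.014))
print('wall L/R c3',ray(C,80/3+95,400/3+90,.042),ray(C,365/3+95,400/3+90,.042))
print('F3 rim top',ray(C,156.5/8+180,149/8+212,.084)); 
print('base px in c7', (proj(C,[.5225,.172,.014])-[180,212])*8, 'r', 8*470*.028/1.33)
cv2.imwrite('pics/c8.png',np.vstack([np.hstack([cv2.resize(w[60:180,0:160],(640,480),interpolation=cv2.INTER_CUBIC)])]))
W=cam('wrist')
for y in(.16,.165,.17,.175,.18): print(y,(proj(W,[.5225,y,.084])-[0,60])*4,(proj(W,[.5225,y,.014])-[0,60])*4)
E
```

```text
wall R top [0.52413492 0.13276392 0.042     ] [0.52645389 0.13643911 0.014     ]
wall L/R c3 [0.5468991  0.39681125 0.042     ] [0.5449372  0.13070305 0.042     ]
F3 rim top [0.52131907 0.17138418 0.084     ]
base px in c7 [187.21932945 161.78522976] r 79.1578947368421
0.16 [344.11588389 238.19981416] [493.87917496 241.42545097]
0.165 [321.60004522 238.23858887] [475.72781998 241.45671005]
0.17 [299.08419884 238.2773636 ] [457.57645999 241.48796914]
0.175 [276.56834474 238.31613835] [439.42509499 241.51922824]
0.18 [254.05248294 238.3549131 ] [421.27372498 241.55048735]
```

View pics/c8.png

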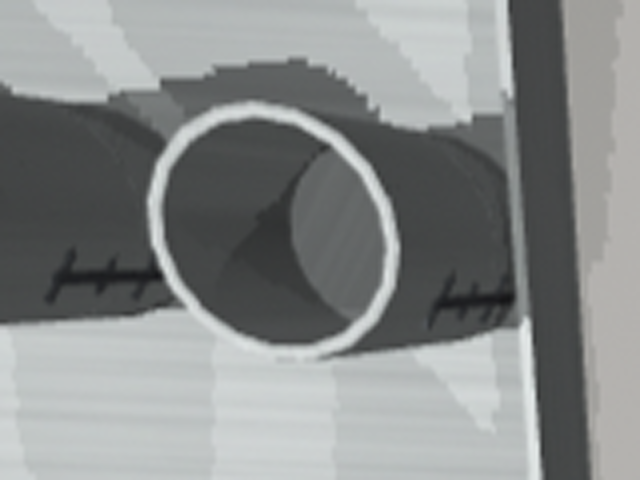

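```bash
cat > fit.py <<'E'
from h import *
from scipy.optimize import least_squares
def fitring(C,im,x,y,verbose=True):
    # light ring: search the brightest radial max near predicted mid-wall radius
    g=cv2.cvtColor(im,cv2.COLOR_BGR2GRAY).astype(np.float32)
    th=np.linspace(0,2*np.pi,120,endpoint=False)
    def pts(p,r):
        n=np.array([p[2],p[3],1.]);n/=np.linalg.norm(n)
        e1=np.cross([0,1,0],n);e1/=np.linalg.norm(e1);e2=np.cross(n,e1)
        c=np.array([p[0],p[1],.014])+.07*n
        return c+r*(np.cos(th)[:,None]*e1+np.sin(th)[:,None]*e2)
    p=np.array([x,y,0,0.])
    for it in range(6):
        w=.006 if it<2 else .003
        rs=np.arange(.027-w,.027+w,.0003)
        uv=np.array([[proj(C,q) for q in pts(p,r)] for r in rs]).astype(np.float32)
        val=cv2.remap(g,uv[...,0],uv[...,1],cv2.INTER_LINEAR)
        k=val.argmax(0);obs=uv[k,np.arange(120)];ok=val.max(0)>np.median(val.max(0))*.85
        ok&=(obs[:,0]>2)&(k>0)&(k<len(rs)-1)
        f=lambda q:((np.array([proj(C,a) for a in pts(q[:4],q[4])])-obs)[ok]).ravel()
        s=least_squares(f,[*p,.027],loss='soft_l1');p=s.x[:4]
    f0=lambda q:f([q[0],q[1],0,0,q[2]]);s0=least_squares(f0,[p[0],p[1],.027],loss='soft_l1')
    print('tilt fit',s.x.round(4),'rms',np.sqrt((f(s.x)**2).mean()).round(3),'n',ok.sum(),'upright',s0.x.round(4),np.sqrt((f0(s0.x)**2).mean()).round(3))
E
python3 - <<'E'
from fit import *
fitring(cam('wrist'),cv2.imread('pics/w6.png'),.524,.174)
E
```

```text
tilt fit [ 0.5229  0.1764  0.0093 -0.0032  0.0259] rms 0.191 n 120 upright [0.5235 0.1762 0.0259] 0.212
```

```bash
cat > rect.py <<'E'
from h import *
def rect(C,im,x0,y0,x1,y1,z,mm=.0005):
    """top-down picture of plane z: column = y0-down.. col grows with y, row grows with x"""
    xs=np.arange(x0,x1,mm);ys=np.arange(y0,y1,mm);X,Y=np.meshgrid(xs,ys,indexing='ij')
    f,cx,cy,p,R=C;q=np.stack([X-p[0],Y-p[1],np.full_like(X,z-p[2])],-1)@R
    return cv2.remap(im,(cx-f*q[...,0]/q[...,2]).astype(np.float32),(cy+f*q[...,1]/q[...,2]).astype(np.float32),cv2.INTER_LINEAR)
def circ(C,im,box,z,r,n=3,mm=.0005,tol=.0015,p2=15):
    g=cv2.cvtColor(rect(C,im,*box,z,mm),cv2.COLOR_BGR2GRAY);g=cv2.GaussianBlur(g,(5,5),1.5)
    c=cv2.HoughCircles(g,cv2.HOUGH_GRADIENT_ALT if 0 else cv2.HOUGH_GRADIENT,1,60,param1=80,param2=p2,minRadius=int((r-tol)/mm),maxRadius=int((r+tol)/mm))
    return [] if c is None else [(round(box[0]+b*mm,4),round(box[1]+a*mm,4),round(q*mm,4)) for a,b,q in c[0][:n]]
E
python3 - <<'E'
from rect import *
W=cam('wrist');w=cv2.imread('pics/w6.png');T=cam('top');t=cv2.imread('pics/top0.png');t3=cv2.imread('pics/top3.png')
box=(.39,-.32,.53,.05)
for n,C,im in(('w',W,w),('t0',T,t),('t3',T,t3)):
    print(n,'disc',circ(C,im,box,.016,.041,5),'knob',circ(C,im,box,.042,.012,6))
print('green t0',circ(T,t,(.35,-.45,.5,-.32),.013,.041,2))
print('heads w',circ(W,w,(.55,-.2,.66,.05),.102,.042,4,p2=12), circ(W,w,(.55,-.2,.66,.05),.102,.030,4,p2=12))
E
```

```text
w disc [(np.float32(0.4532), np.float32(-0.0072), np.float32(0.0405)), (np.float32(0.4728), np.float32(-0.2328), np.float32(0.0406)), (np.float32(0.4598), np.float32(-0.1302), np.float32(0.0406))] knob [(np.float32(0.4638), np.float32(-0.1222), np.float32(0.0108)), (np.float32(0.4728), np.float32(-0.2332), np.float32(0.0109)), (np.float32(0.4532), np.float32(-0.0077), np.float32(0.0108))]
t0 disc [] knob []
t3 disc [(np.float32(0.4502), np.float32(-0.0097), np.float32(0.0411)), (np.float32(0.4568), np.float32(-0.1322), np.float32(0.0406))] knob []
green t0 []
heads w [(np.float32(0.6042), np.float32(-0.0128), np.float32(0.0415)), (np.float32(0.6082), np.float32(-0.1258), np.float32(0.041))] [(np.float32(0.5942), np.float32(-0.0072), np.float32(0.0306)), (np.float32(0.6102), np.float32(-0.1222), np.float32(0.0312))]
```

play_rows(motion=[{"x":0.11,"y":-0.13,"z":1,"rx":0,"ry":0,"rz":0},{"x":0,"y":0,"z":1,"rx":0,"ry":0,"rz":0},{"x":0,"y":0,"z":1,"rx":0,"ry":0,"rz":0},{"x":0,"y":0,"z":1,"rx":0,"ry":0,"rz":0},{"x":0,"y":0,"z":1,"rx":0,"ry":0,"rz":0},{"x":0,"y":0,"z":1,"rx":0,"ry":0,"rz":0},{"x":0,"y":0,"z":1,"rx":0,"ry":0,"rz":0},{"x":0,"y":0,"z":0.6,"rx":0,"ry":0,"rz":0},{"x":0,"y":0,"z":0.3,"rx":0,"ry":0,"rz":0},{"x":0,"y":0,"z":0,"rx":0,"ry":0,"rz":0}])

```text
clock: 49.15
tool_pos: [0.4519, -0.0081, 0.0205]
orientation: [180.0, 0.0, -0.1]
force: [-0.2, 0.3, 0.2]
opening: 0.0481
gripper_force: 0.0
```

play_rows(motion=[{"x":0,"y":0,"z":0,"rx":0,"ry":0,"rz":0},{"x":0,"y":0,"z":0,"rx":0,"ry":0,"rz":0},{"x":0,"y":0,"z":0,"rx":0,"ry":0,"rz":0},{"x":0,"y":0,"z":0,"rx":0,"ry":0,"rz":0},{"x":0,"y":0,"z":0,"rx":0,"ry":0,"rz":0},{"x":0,"y":0,"z":0,"rx":0,"ry":0,"rz":0}], fingers=-1)

```text
clock: 49.9
tool_pos: [0.4522, -0.0083, 0.0212]
orientation: [-180.0, -0.0, -0.1]
force: [-2.3, 0.4, 6.7]
opening: 0.0231
gripper_force: 30.0
```

play_rows(motion=[{"x":0,"y":0,"z":-0.5,"rx":0,"ry":0,"rz":0},{"x":0,"y":0,"z":-1,"rx":0,"ry":0,"rz":0},{"x":0,"y":0,"z":-1,"rx":0,"ry":0,"rz":0},{"x":0,"y":0,"z":-1,"rx":0,"ry":0,"rz":0},{"x":0,"y":0,"z":-1,"rx":0,"ry":0,"rz":0},{"x":0,"y":0,"z":-0.7,"rx":0,"ry":0,"rz":0},{"x":1,"y":0.05,"z":0,"rx":0,"ry":0,"rz":0},{"x":1,"y":0.05,"z":0,"rx":0,"ry":0,"rz":0},{"x":1,"y":0.05,"z":0,"rx":0,"ry":0,"rz":0},{"x":1,"y":0.05,"z":0,"rx":0,"ry":0,"rz":0},{"x":1,"y":0.05,"z":0,"rx":0,"ry":0,"rz":0},{"x":1,"y":0.03,"z":0,"rx":0,"ry":0,"rz":0},{"x":0,"y":0,"z":0,"rx":0,"ry":0,"rz":0},{"x":0,"y":0,"z":0,"rx":0,"ry":0,"rz":0}])

```text
clock: 51.65
tool_pos: [0.6011, -0.0157, 0.1508]
orientation: [-180.0, 0.1, -0.1]
force: [0.5, -0.8, -2.2]
opening: 0.0231
gripper_force: 30.0
```

```bash
python3 - <<'E'
from rect import *
print(ctrl.get_obs()['tool_pos'])
W=cam('wrist');w=cams.snapshot('wrist');cv2.imwrite('pics/w8.png',w)
z=ctrl.get_obs()['tool_pos'][2]
print('disc',circ(W,w,(.53,-.09,.68,.06),z-.018+.013,.041,3),'h2',circ(W,w,(.55,-.2,.67,-.07),.102,.042,3,p2=12))
cv2.imwrite('pics/c9.png',w)
E
```

```text
[ 0.60108662 -0.01565262  0.1507936 ]
disc [] h2 [(np.float32(0.6132), np.float32(-0.1292), np.float32(0.041))]
```

View pics/c9.png

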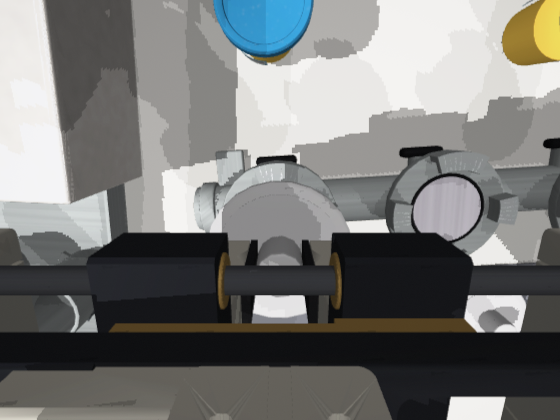

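play_rows(motion=[{"x":0.08,"y":0,"z":0.5,"rx":0,"ry":0,"rz":0},{"x":0,"y":0,"z":0.6,"rx":0,"ry":0,"rz":0},{"x":0,"y":0,"z":0.3,"rx":0,"ry":0,"rz":0},{"x":0,"y":0,"z":0.1,"rx":0,"ry":0,"rz":0},{"x":0,"y":0,"z":0,"rx":0,"ry":0,"rz":0}])

```text
clock: 52.32
tool_pos: [0.6039, -0.0156, 0.1132]
orientation: [180.0, 0.0, -0.1]
force: [-0.5, -0.0, -0.7]
opening: 0.0232
gripper_force: 30.0
```

play_rows(motion=[{"x":0,"y":0,"z":0.08,"rx":0,"ry":0,"rz":0},{"x":0,"y":0,"z":0,"rx":0,"ry":0,"rz":0}])

```text
clock: 52.58
tool_pos: [0.6044, -0.0155, 0.1123]
orientation: [-180.0, -0.1, -0.1]
force: [-1.6, 0.1, 4.5]
opening: 0.0233
gripper_force: 30.0
```

play_rows(motion=[{"x":0,"y":0,"z":0,"rx":0,"ry":0,"rz":0},{"x":0,"y":0,"z":0,"rx":0,"ry":0,"rz":0},{"x":0,"y":0,"z":0,"rx":0,"ry":0,"rz":0},{"x":0,"y":0,"z":0,"rx":0,"ry":0,"rz":0},{"x":0,"y":0,"z":-0.5,"rx":0,"ry":0,"rz":0},{"x":0,"y":0,"z":-1,"rx":0,"ry":0,"rz":0},{"x":0,"y":0,"z":-1,"rx":0,"ry":0,"rz":0},{"x":0,"y":0,"z":-1,"rx":0,"ry":0,"rz":0},{"x":0,"y":0,"z":-0.8,"rx":0,"ry":0,"rz":0},{"x":-0.8,"y":0.8,"z":0,"rx":0,"ry":0,"rz":0},{"x":-0.8,"y":0.8,"z":0,"rx":0,"ry":0,"rz":0},{"x":-0.8,"y":0.8,"z":0,"rx":0,"ry":0,"rz":0},{"x":-0.8,"y":0.8,"z":0,"rx":0,"ry":0,"rz":0},{"x":-0.8,"y":0.8,"z":0,"rx":0,"ry":0,"rz":0},{"x":-0.8,"y":0.8,"z":0,"rx":0,"ry":0,"rz":0},{"x":-0.8,"y":0,"z":0,"rx":0,"ry":0,"rz":0},{"x":-0.6,"y":0,"z":0,"rx":0,"ry":0,"rz":0},{"x":0,"y":0,"z":0,"rx":0,"ry":0,"rz":0}], fingers=0.1)

```text
clock: 54.82
tool_pos: [0.4478, -0.1351, 0.2192]
orientation: [-180.0, -0.1, -0.1]
force: [-0.3, -0.2, 0.7]
opening: 0.0481
gripper_force: 0.0
```

```bash
cat > look.py <<'E'
from rect import *
o=ctrl.get_obs();print(o['tool_pos'],o['orientation'][2])
W=cam('wrist');w=cams.snapshot('wrist');cv2.imwrite('pics/wl%d.png'%(o['clock']*10),w)
print('mat discs',circ(W,w,(.37,-.34,.54,.06),.016,.041,4))
print('knobs',circ(W,w,(.37,-.34,.54,.06),.042,.012,4))
print('on heads',circ(W,w,(.55,-.31,.67,.05),.107,.041,4,p2=12),'knob',circ(W,w,(.55,-.31,.67,.05),.133,.012,4))
E
python3 look.py
```

```text
[ 0.44784618 -0.13512383  0.21919818] -0.06490390954063373
mat discs [(np.float32(0.4712), np.float32(-0.2352), np.float32(0.0404)), (np.float32(0.4592), np.float32(-0.1327), np.float32(0.04))]
knobs [(np.float32(0.4718), np.float32(-0.2352), np.float32(0.0107)), (np.float32(0.4612), np.float32(-0.1327), np.float32(0.0115))]
on heads [(np.float32(0.6028), np.float32(-0.0157), np.float32(0.04)), (np.float32(0.6082), np.float32(-0.1342), np.float32(0.0406)), (np.float32(0.6138), np.float32(-0.2478), np.float32(0.0406))] knob []
```

play_rows(motion=[{"x":0.42,"y":-0.07,"z":1,"rx":0,"ry":0,"rz":0},{"x":0,"y":0,"z":1,"rx":0,"ry":0,"rz":0},{"x":0,"y":0,"z":1,"rx":0,"ry":0,"rz":0},{"x":0,"y":0,"z":1,"rx":0,"ry":0,"rz":0},{"x":0,"y":0,"z":1,"rx":0,"ry":0,"rz":0},{"x":0,"y":0,"z":1,"rx":0,"ry":0,"rz":0},{"x":0,"y":0,"z":1,"rx":0,"ry":0,"rz":0},{"x":0,"y":0,"z":0.6,"rx":0,"ry":0,"rz":0},{"x":0,"y":0,"z":0.33,"rx":0,"ry":0,"rz":0},{"x":0,"y":0,"z":0,"rx":0,"ry":0,"rz":0}])

```text
clock: 56.12
tool_pos: [0.4593, -0.1334, 0.0201]
orientation: [180.0, 0.1, -0.1]
force: [0.1, 0.5, -0.9]
opening: 0.0479
gripper_force: 0.0
```

play_rows(motion=[{"x":0,"y":0,"z":0,"rx":0,"ry":0,"rz":0},{"x":0,"y":0,"z":0,"rx":0,"ry":0,"rz":0},{"x":0,"y":0,"z":0,"rx":0,"ry":0,"rz":0},{"x":0,"y":0,"z":0,"rx":0,"ry":0,"rz":0},{"x":0,"y":0,"z":0,"rx":0,"ry":0,"rz":0},{"x":0,"y":0,"z":0,"rx":0,"ry":0,"rz":0}], fingers=-1)

```text
clock: 56.88
tool_pos: [0.4596, -0.1336, 0.021]
orientation: [180.0, -0.0, -0.1]
force: [-1.5, 1.5, 5.3]
opening: 0.0227
gripper_force: 30.0
```

play_rows(motion=[{"x":0,"y":0,"z":-0.5,"rx":0,"ry":0,"rz":0},{"x":0,"y":0,"z":-1,"rx":0,"ry":0,"rz":0},{"x":0,"y":0,"z":-1,"rx":0,"ry":0,"rz":0},{"x":0,"y":0,"z":-1,"rx":0,"ry":0,"rz":0},{"x":0,"y":0,"z":-1,"rx":0,"ry":0,"rz":0},{"x":0,"y":0,"z":-0.7,"rx":0,"ry":0,"rz":0},{"x":1,"y":0.01,"z":0,"rx":0,"ry":0,"rz":0},{"x":1,"y":0.01,"z":0,"rx":0,"ry":0,"rz":0},{"x":1,"y":0.01,"z":0,"rx":0,"ry":0,"rz":0},{"x":1,"y":0.01,"z":0,"rx":0,"ry":0,"rz":0},{"x":1,"y":0.01,"z":0,"rx":0,"ry":0,"rz":0},{"x":1,"y":0.01,"z":0,"rx":0,"ry":0,"rz":0},{"x":0,"y":0,"z":0,"rx":0,"ry":0,"rz":0},{"x":0,"y":0,"z":0,"rx":0,"ry":0,"rz":0}])

```text
clock: 58.62
tool_pos: [0.6084, -0.1354, 0.1505]
orientation: [-180.0, 0.1, -0.1]
force: [-0.2, -0.2, -0.4]
opening: 0.0231
gripper_force: 30.0
```

play_rows(motion=[{"x":0.03,"y":0,"z":0.5,"rx":0,"ry":0,"rz":0},{"x":0,"y":0,"z":0.6,"rx":0,"ry":0,"rz":0},{"x":0,"y":0,"z":0.3,"rx":0,"ry":0,"rz":0},{"x":0,"y":0,"z":0.1,"rx":0,"ry":0,"rz":0},{"x":0,"y":0,"z":0.07,"rx":0,"ry":0,"rz":0},{"x":0,"y":0,"z":0,"rx":0,"ry":0,"rz":0}])

```text
clock: 59.38
tool_pos: [0.6098, -0.1354, 0.1121]
orientation: [180.0, -0.0, -0.1]
force: [-2.8, 0.9, 3.7]
opening: 0.0229
gripper_force: 30.0
```

play_rows(motion=[{"x":0,"y":0,"z":0,"rx":0,"ry":0,"rz":0},{"x":0,"y":0,"z":0,"rx":0,"ry":0,"rz":0},{"x":0,"y":0,"z":0,"rx":0,"ry":0,"rz":0},{"x":0,"y":0,"z":0,"rx":0,"ry":0,"rz":0},{"x":0,"y":0,"z":-0.5,"rx":0,"ry":0,"rz":0},{"x":0,"y":0,"z":-1,"rx":0,"ry":0,"rz":0},{"x":0,"y":0,"z":-1,"rx":0,"ry":0,"rz":0},{"x":0,"y":0,"z":-1,"rx":0,"ry":0,"rz":0},{"x":0,"y":0,"z":-0.8,"rx":0,"ry":0,"rz":0},{"x":-0.8,"y":0.8,"z":0,"rx":0,"ry":0,"rz":0},{"x":-0.8,"y":0.8,"z":0,"rx":0,"ry":0,"rz":0},{"x":-0.8,"y":0.8,"z":0,"rx":0,"ry":0,"rz":0},{"x":-0.8,"y":0.8,"z":0,"rx":0,"ry":0,"rz":0},{"x":-0.8,"y":0.8,"z":0,"rx":0,"ry":0,"rz":0},{"x":-0.8,"y":0,"z":0,"rx":0,"ry":0,"rz":0},{"x":-0.8,"y":0,"z":0,"rx":0,"ry":0,"rz":0},{"x":0,"y":0,"z":0,"rx":0,"ry":0,"rz":0},{"x":0,"y":0,"z":0,"rx":0,"ry":0,"rz":0}], fingers=0.1)

```text
clock: 61.62
tool_pos: [0.47, -0.2349, 0.2191]
orientation: [180.0, -0.0, -0.1]
force: [0.5, -0.1, -0.0]
opening: 0.0479
gripper_force: 0.0
```

```bash
python3 look.py
```

```text
[ 0.47002433 -0.23485775  0.21914466] -0.05461138516795595
mat discs [(np.float32(0.4708), np.float32(-0.2358), np.float32(0.0402))]
knobs [(np.float32(0.4718), np.float32(-0.2358), np.float32(0.0108))]
on heads [(np.float32(0.6082), np.float32(-0.1358), np.float32(0.04)), (np.float32(0.6033), np.float32(-0.0157), np.float32(0.0411)), (np.float32(0.6178), np.float32(-0.2532), np.float32(0.0422))] knob [(np.float32(0.6092), np.float32(-0.1358), np.float32(0.0115)), (np.float32(0.6113), np.float32(-0.2438), np.float32(0.0115))]
```

play_rows(motion=[{"x":0,"y":0.04,"z":1,"rx":0,"ry":0,"rz":0},{"x":0,"y":0,"z":1,"rx":0,"ry":0,"rz":0},{"x":0,"y":0,"z":1,"rx":0,"ry":0,"rz":0},{"x":0,"y":0,"z":1,"rx":0,"ry":0,"rz":0},{"x":0,"y":0,"z":1,"rx":0,"ry":0,"rz":0},{"x":0,"y":0,"z":1,"rx":0,"ry":0,"rz":0},{"x":0,"y":0,"z":1,"rx":0,"ry":0,"rz":0},{"x":0,"y":0,"z":0.6,"rx":0,"ry":0,"rz":0},{"x":0,"y":0,"z":0.33,"rx":0,"ry":0,"rz":0},{"x":0,"y":0,"z":0,"rx":0,"ry":0,"rz":0}])

```text
clock: 62.92
tool_pos: [0.4699, -0.2361, 0.0203]
orientation: [180.0, 0.0, -0.1]
force: [-0.1, -0.2, 1.0]
opening: 0.0482
gripper_force: 0.0
```

play_rows(motion=[{"x":0,"y":0,"z":0,"rx":0,"ry":0,"rz":0},{"x":0,"y":0,"z":0,"rx":0,"ry":0,"rz":0},{"x":0,"y":0,"z":0,"rx":0,"ry":0,"rz":0},{"x":0,"y":0,"z":0,"rx":0,"ry":0,"rz":0},{"x":0,"y":0,"z":0,"rx":0,"ry":0,"rz":0},{"x":0,"y":0,"z":0,"rx":0,"ry":0,"rz":0}], fingers=-1)

```text
clock: 63.68
tool_pos: [0.4701, -0.2362, 0.021]
orientation: [180.0, -0.0, -0.1]
force: [-0.7, 0.9, 7.0]
opening: 0.0233
gripper_force: 30.0
```

play_rows(motion=[{"x":0,"y":0,"z":-0.5,"rx":0,"ry":0,"rz":0},{"x":0,"y":0,"z":-1,"rx":0,"ry":0,"rz":0},{"x":0,"y":0,"z":-1,"rx":0,"ry":0,"rz":0},{"x":0,"y":0,"z":-1,"rx":0,"ry":0,"rz":0},{"x":0,"y":0,"z":-1,"rx":0,"ry":0,"rz":0},{"x":0,"y":0,"z":-0.7,"rx":0,"ry":0,"rz":0},{"x":0.97,"y":0.13,"z":0,"rx":0,"ry":0,"rz":0},{"x":0.97,"y":0.13,"z":0,"rx":0,"ry":0,"rz":0},{"x":0.97,"y":0.13,"z":0,"rx":0,"ry":0,"rz":0},{"x":0.97,"y":0.13,"z":0,"rx":0,"ry":0,"rz":0},{"x":0.97,"y":0.13,"z":0,"rx":0,"ry":0,"rz":0},{"x":0.97,"y":0.12,"z":0,"rx":0,"ry":0,"rz":0},{"x":0,"y":0,"z":0,"rx":0,"ry":0,"rz":0},{"x":0,"y":0,"z":0,"rx":0,"ry":0,"rz":0}])

```text
clock: 65.42
tool_pos: [0.6145, -0.2554, 0.1505]
orientation: [-180.0, 0.1, -0.1]
force: [0.3, 0.9, -1.5]
opening: 0.0231
gripper_force: 30.0
```

play_rows(motion=[{"x":0,"y":0,"z":0.5,"rx":0,"ry":0,"rz":0},{"x":0,"y":0,"z":0.6,"rx":0,"ry":0,"rz":0},{"x":0,"y":0,"z":0.3,"rx":0,"ry":0,"rz":0},{"x":0,"y":0,"z":0.1,"rx":0,"ry":0,"rz":0},{"x":0,"y":0,"z":0.07,"rx":0,"ry":0,"rz":0},{"x":0,"y":0,"z":0,"rx":0,"ry":0,"rz":0}])

```text
clock: 66.18
tool_pos: [0.6152, -0.2557, 0.1121]
orientation: [180.0, -0.0, -0.1]
force: [-3.7, 2.0, 4.3]
opening: 0.0233
gripper_force: 30.0
```

play_rows(motion=[{"x":0,"y":0,"z":0,"rx":0,"ry":0,"rz":0},{"x":0,"y":0,"z":0,"rx":0,"ry":0,"rz":0},{"x":0,"y":0,"z":0,"rx":0,"ry":0,"rz":0},{"x":0,"y":0,"z":0,"rx":0,"ry":0,"rz":0},{"x":0,"y":0,"z":-0.5,"rx":0,"ry":0,"rz":0},{"x":0,"y":0,"z":-1,"rx":0,"ry":0,"rz":0},{"x":0,"y":0,"z":-1,"rx":0,"ry":0,"rz":0},{"x":0,"y":0,"z":-1,"rx":0,"ry":0,"rz":0},{"x":0,"y":0,"z":-0.8,"rx":0,"ry":0,"rz":0},{"x":-0.7,"y":-0.7,"z":0,"rx":0,"ry":0,"rz":0},{"x":-0.7,"y":-0.7,"z":0,"rx":0,"ry":0,"rz":0},{"x":-0.7,"y":-0.7,"z":0,"rx":0,"ry":0,"rz":0},{"x":-0.7,"y":-0.7,"z":0,"rx":0,"ry":0,"rz":0},{"x":-0.7,"y":-0.7,"z":0,"rx":0,"ry":0,"rz":0},{"x":-0.7,"y":-0.7,"z":0,"rx":0,"ry":0,"rz":0},{"x":-0.7,"y":-0.7,"z":0,"rx":0,"ry":0,"rz":0},{"x":0,"y":0,"z":0,"rx":0,"ry":0,"rz":0},{"x":0,"y":0,"z":0,"rx":0,"ry":0,"rz":0}], fingers=0.1)

```text
clock: 68.42
tool_pos: [0.4935, -0.133, 0.2197]
orientation: [180.0, -0.1, -0.1]
force: [-0.3, 0.2, -0.2]
opening: 0.0481
gripper_force: 0.0
```

```bash
python3 look.py
```

```text
[ 0.49352963 -0.13297588  0.21970388] -0.06148378261759775
mat discs []
knobs []
on heads [(np.float32(0.6033), np.float32(-0.0157), np.float32(0.0406)), (np.float32(0.6158), np.float32(-0.2548), np.float32(0.04)), (np.float32(0.6088), np.float32(-0.1347), np.float32(0.0406))] knob [(np.float32(0.6168), np.float32(-0.2548), np.float32(0.0114)), (np.float32(0.6088), np.float32(-0.1342), np.float32(0.012))]
```

play_rows(motion=[{"x":-0.37,"y":-0.96,"z":0,"rx":0,"ry":0,"rz":0},{"x":-0.37,"y":-0.96,"z":0,"rx":0,"ry":0,"rz":0},{"x":-0.37,"y":-0.96,"z":0,"rx":0,"ry":0,"rz":0},{"x":-0.37,"y":-0.96,"z":0,"rx":0,"ry":0,"rz":0},{"x":-0.37,"y":-0.96,"z":0,"rx":0,"ry":0,"rz":0},{"x":-0.37,"y":-0.96,"z":0,"rx":0,"ry":0,"rz":0},{"x":-0.37,"y":-0.96,"z":0,"rx":0,"ry":0,"rz":0},{"x":-0.37,"y":-0.96,"z":0,"rx":0,"ry":0,"rz":0},{"x":-0.37,"y":-0.96,"z":0,"rx":0,"ry":0,"rz":0},{"x":-0.37,"y":-0.96,"z":0,"rx":0,"ry":0,"rz":0},{"x":-0.37,"y":-0.96,"z":0,"rx":0,"ry":0,"rz":0},{"x":-0.37,"y":-0.96,"z":0,"rx":0,"ry":0,"rz":0},{"x":-0.37,"y":-0.96,"z":0,"rx":0,"ry":0,"rz":0},{"x":-0.37,"y":-0.96,"z":0,"rx":0,"ry":0,"rz":0},{"x":-0.37,"y":-0.96,"z":0,"rx":0,"ry":0,"rz":0},{"x":-0.37,"y":-0.96,"z":0,"rx":0,"ry":0,"rz":0},{"x":-0.37,"y":-0.96,"z":0,"rx":0,"ry":0,"rz":0},{"x":0,"y":0,"z":0,"rx":0,"ry":0,"rz":0}], fingers=-1)

```text
clock: 70.72
tool_pos: [0.3365, 0.2767, 0.2188]
orientation: [180.0, -0.0, -0.0]
force: [0.1, -0.1, -0.3]
opening: 0.0005
gripper_force: 0.0
```

```bash
python3 - <<'E'
from fit import *
print(ctrl.get_obs()['tool_pos'])
W=cam('wrist');w=cams.snapshot('wrist');cv2.imwrite('pics/w12.png',w)
for p in((.532,.36),(.529,.2645),(.523,.176)):
    print(proj(W,[*p,.084]))
    try: fitring(W,w,*p)
    except Exception as e: print(e)
print('bar px',proj(W,[.365,.277,.085]))
E
```

```text
[0.33652331 0.27672402 0.21877907]
[173.9129109  -41.62962835]
tilt fit [ 0.5411  0.3653 -0.1153 -0.0609  0.0291] rms 0.0 n 2 upright [0.5321 0.3599 0.0292] 0.01
[294.81508148 -37.16642712]
tilt fit [ 0.4519  0.264   3.1254 -0.0109  0.0281] rms 0.583 n 29 upright [0.5034 0.2648 0.0216] 14.037
[405.70357329 -28.36458544]
tilt fit [ 0.5015  0.1789  0.2909 -0.0247  0.0264] rms 0.479 n 31 upright [0.5231 0.1759 0.0262] 0.673
bar px [279.10954301 169.50885803]
```

View pics/w12.png

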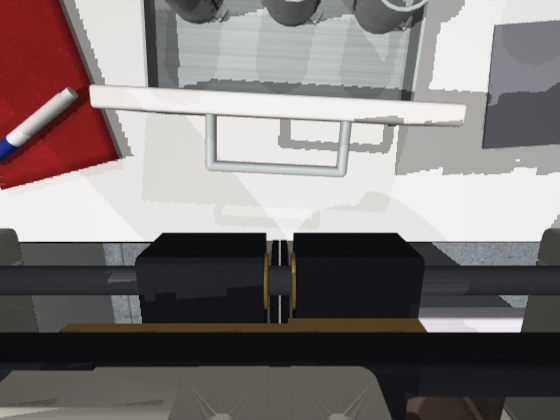

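play_rows(motion=[{"x":0,"y":0,"z":1,"rx":0,"ry":0,"rz":0},{"x":0,"y":0,"z":1,"rx":0,"ry":0,"rz":0},{"x":0,"y":0,"z":1,"rx":0,"ry":0,"rz":0},{"x":0,"y":0,"z":1,"rx":0,"ry":0,"rz":0},{"x":0,"y":0,"z":1,"rx":0,"ry":0,"rz":0},{"x":0,"y":0,"z":1,"rx":0,"ry":0,"rz":0},{"x":0,"y":0,"z":0.1,"rx":0,"ry":0,"rz":0},{"x":0.1,"y":0,"z":0,"rx":0,"ry":0,"rz":0},{"x":0.1,"y":0,"z":0,"rx":0,"ry":0,"rz":0},{"x":0.1,"y":0,"z":0,"rx":0,"ry":0,"rz":0},{"x":0.15,"y":0,"z":0,"rx":0,"ry":0,"rz":0},{"x":0.15,"y":0,"z":0,"rx":0,"ry":0,"rz":0},{"x":0.15,"y":0,"z":0,"rx":0,"ry":0,"rz":0},{"x":0.2,"y":0,"z":0,"rx":0,"ry":0,"rz":0},{"x":0.2,"y":0,"z":0,"rx":0,"ry":0,"rz":0},{"x":0.2,"y":0,"z":0,"rx":0,"ry":0,"rz":0},{"x":0.25,"y":0,"z":0,"rx":0,"ry":0,"rz":0},{"x":0.25,"y":0,"z":0,"rx":0,"ry":0,"rz":0},{"x":0.25,"y":0.01,"z":0,"rx":0,"ry":0,"rz":0},{"x":0.25,"y":0.01,"z":0,"rx":0,"ry":0,"rz":0}])

```text
clock: 73.28
tool_pos: [0.3955, 0.2747, 0.0663]
orientation: [180.0, 0.0, -0.1]
force: [-2.7, -0.4, -1.4]
opening: 0.0005
gripper_force: 0.9
```

play_rows(motion=[{"x":0.3,"y":0.012,"z":0,"rx":0,"ry":0,"rz":0},{"x":0.32,"y":0.012,"z":0,"rx":0,"ry":0,"rz":0},{"x":0.32,"y":0.012,"z":0,"rx":0,"ry":0,"rz":0},{"x":0.32,"y":0.012,"z":0,"rx":0,"ry":0,"rz":0},{"x":0.32,"y":0.012,"z":0,"rx":0,"ry":0,"rz":0},{"x":0.32,"y":0.012,"z":0,"rx":0,"ry":0,"rz":0},{"x":0.32,"y":0.012,"z":0,"rx":0,"ry":0,"rz":0},{"x":0.32,"y":0.012,"z":0,"rx":0,"ry":0,"rz":0},{"x":0.32,"y":0.012,"z":0,"rx":0,"ry":0,"rz":0},{"x":0.32,"y":0.012,"z":0,"rx":0,"ry":0,"rz":0},{"x":0.32,"y":0.012,"z":0,"rx":0,"ry":0,"rz":0},{"x":0.32,"y":0.012,"z":0,"rx":0,"ry":0,"rz":0},{"x":0.32,"y":0.012,"z":0,"rx":0,"ry":0,"rz":0},{"x":0.32,"y":0.012,"z":0,"rx":0,"ry":0,"rz":0},{"x":0.3,"y":0.012,"z":0,"rx":0,"ry":0,"rz":0},{"x":0.25,"y":0.01,"z":0,"rx":0,"ry":0,"rz":0},{"x":0.2,"y":0.01,"z":0,"rx":0,"ry":0,"rz":0}])

```text
clock: 75.4
tool_pos: [0.5258, 0.2696, 0.0663]
orientation: [-180.0, -0.0, -0.1]
force: [-2.2, -0.4, 0.7]
opening: 0.0008
gripper_force: 0.9
```

play_rows(motion=[{"x":0.15,"y":0,"z":0,"rx":0,"ry":0,"rz":0},{"x":0.15,"y":0,"z":0,"rx":0,"ry":0,"rz":0},{"x":0.15,"y":0,"z":0,"rx":0,"ry":0,"rz":0},{"x":0.15,"y":0,"z":0,"rx":0,"ry":0,"rz":0},{"x":0.1,"y":0,"z":0,"rx":0,"ry":0,"rz":0},{"x":0.1,"y":0,"z":0,"rx":0,"ry":0,"rz":0}])

```text
clock: 76.15
tool_pos: [0.5455, 0.2695, 0.0663]
orientation: [180.0, 0.0, -0.1]
force: [-1.8, -1.2, 0.2]
opening: 0.0003
gripper_force: 0.8
```

play_rows(motion=[{"x":0.1,"y":0,"z":0,"rx":0,"ry":0,"rz":0},{"x":0.1,"y":0,"z":0,"rx":0,"ry":0,"rz":0}])

```text
clock: 76.4
tool_pos: [0.5493, 0.2693, 0.0661]
orientation: [180.0, 0.1, -0.1]
force: [-13.9, 1.9, 8.1]
opening: 0.0002
gripper_force: 6.8
```

play_rows(motion=[{"x":0.08,"y":0,"z":0,"rx":0,"ry":0,"rz":0},{"x":0,"y":0,"z":0,"rx":0,"ry":0,"rz":0}])

```text
clock: 76.65
tool_pos: [0.5494, 0.2693, 0.0661]
orientation: [179.9, 0.3, -0.1]
force: [-16.3, 1.9, 9.2]
opening: 0.0003
gripper_force: 8.2
```

play_rows(motion=[{"x":-0.2,"y":0,"z":0,"rx":0,"ry":0,"rz":0},{"x":-0.6,"y":0,"z":0,"rx":0,"ry":0,"rz":0},{"x":-1,"y":0,"z":0,"rx":0,"ry":0,"rz":0},{"x":-1,"y":0,"z":0,"rx":0,"ry":0,"rz":0},{"x":0,"y":0,"z":-1,"rx":0,"ry":0,"rz":0},{"x":0,"y":0,"z":-1,"rx":0,"ry":0,"rz":0},{"x":0,"y":0,"z":-1,"rx":0,"ry":0,"rz":0},{"x":0,"y":0,"z":-1,"rx":0,"ry":0,"rz":0},{"x":0,"y":0,"z":-1,"rx":0,"ry":0,"rz":0},{"x":0,"y":0,"z":-1,"rx":0,"ry":0,"rz":0},{"x":0,"y":-1,"z":0,"rx":0,"ry":0,"rz":0},{"x":0,"y":-1,"z":0,"rx":0,"ry":0,"rz":0},{"x":0,"y":-1,"z":0,"rx":0,"ry":0,"rz":0},{"x":0,"y":-1,"z":0,"rx":0,"ry":0,"rz":0},{"x":0,"y":-1,"z":0,"rx":0,"ry":0,"rz":0},{"x":0,"y":-1,"z":0,"rx":0,"ry":0,"rz":0},{"x":0,"y":0,"z":0,"rx":0,"ry":0,"rz":0},{"x":0,"y":0,"z":0,"rx":0,"ry":0,"rz":0}])

```text
clock: 78.9
tool_pos: [0.4825, 0.4198, 0.216]
orientation: [180.0, 0.0, -0.1]
force: [1.1, -0.6, -1.0]
opening: 0.0003
gripper_force: 0.0
```

```bash
python3 - <<'E'
from rect import *
T=cam('top');t=cams.snapshot('top');cv2.imwrite('pics/tend.png',t)
box=(.55,-.31,.67,.05)
print('covers',circ(T,t,box,.107,.041,4,p2=10,tol=.003))
t0=cv2.imread('pics/top0.png')
# front-panel/cabinet gap along a line of the cabinet (x profile at z=.115), before and after
for im in(t0,t):
    g=cv2.cvtColor(rect(T,im,.53,.13,.66,.18,.114,.001),cv2.COLOR_BGR2GRAY)
    print(g.mean(1).astype(int)[::3])
E
```

```text
covers []
[156 156 156 156 153 136 113 110 128 147 153 153 153 154 153 139 108  86
  87 105 139 159 162 161 156 135  98  93 112 116 119 133 153 161 162 162
 161 161 162 161 161 161 162 162]
[109 109 109 109 109 109 109 109 109 112 114 110 111 124 146 159 160 160
 160 159 146 115  92  89  97 124 157 166 167 165 158 151 157 165 167 167
 166 166 167 166 166 166 166 166]
```

```bash
python3 - <<'E'
from rect import *
T=cam('top');t=cv2.imread('pics/tend.png')
g=cv2.medianBlur(cv2.cvtColor(rect(T,t,.55,-.32,.67,.05,.107),cv2.COLOR_BGR2GRAY),7)
g=cv2.convertScaleAbs(g,alpha=1.6,beta=-60)
c=cv2.HoughCircles(g,cv2.HOUGH_GRADIENT,1,120,param1=40,param2=12,minRadius=76,maxRadius=88)
print([] if c is None else [(round(.55+b*.0005,4),round(-.32+a*.0005,4),r*.0005) for a,b,r in c[0]])
E
```

```text
[(np.float32(0.6042), np.float32(-0.0152), np.float32(0.040400002)), (np.float32(0.6092), np.float32(-0.1352), np.float32(0.041500002)), (np.float32(0.6163), np.float32(-0.2567), np.float32(0.0398)), (np.float32(0.6078), np.float32(-0.1962), np.float32(0.04205))]
```

All three covers are still on their heads at z 0.107, so I'm handing in.

```bash
python3 -c "
from plant import workorder
print(workorder.close_job())"
```

```text
the job is handed in; nothing more can be done
None
```

The job is handed in at about 79 s of the 210 s allowed, with no verdict returned: three funnels stood upright in the tray, a white cover seated on each head, and the tray pushed home. I could not see the funnels again once the tray was closed.

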